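# Bolt the filter lid down and hold the purge key turned

## Task

The round filter lid of the extraction unit on the polishing bench has just been refitted: turn its three captive wing bolts clockwise to their end stops. Then take the key with the oblong head out of the wooden key block, push it fully home in the unit's key switch (its pins are sticky, so rock the key a little where it catches), and turn it a quarter turn clockwise to its stop. The switch springs back by itself, so finish while still holding the key turned, and leave the round-headed key and the things lying about on the bench where they are.

Things in the scene. Friction and masses are not known exactly. Their poses are not given: they have to be found in the camera images.
- unit: The extraction unit: a grey sheet-steel box 260 (x) x 360 (y) x 90 mm high, fixed on the bench; origin at the centre of its underside, x away from the robot, z up. On its flat top a round aluminium lid (radius 96, 8 mm thick) centred at (0, 72) mm carries the wing bolts on a circle of radius 70 mm; the key switch is at (-30, -115) mm, a small lamp 10 mm high at (45, -115) mm.
- bolt_a_grip (a point): Grip point of the wing bolt nearest the robot: on its turning axis, 24 mm above the lid (12 mm below the top of the wing). A black wing bolt: on a round boss (radius 11, 9 mm high) stands a flat upright wing 40 mm long along the point's x, 12 mm thick along y, from 8 to 36 mm above the lid. The point turns with the bolt; z up. Pinch the wing across its 12 mm.
- bolt_b_grip (a point): The same point of the second wing bolt, on the far left of the lid (towards +y).
- bolt_c_grip (a point): The same point of the third wing bolt, on the far right of the lid (towards -y).
- bolt_a (a joint): Turn of bolt a in rad: grows clockwise seen from above; 0 = open (wing points along the lid's radius), 1.571 = the end stop, fully fastened (wing square to the radius). Stays where it is left; friction about 0.1 N m.
- bolt_b (a joint): Turn of bolt b, as bolt_a.
- bolt_c (a joint): Turn of bolt c, as bolt_a.
- key_head (a point): Grip point of the key with the oblong head, 24 mm above its shoulder (underside of the head). The head is a black upright block 32 mm wide along x, 10 mm thick along y, 36 mm tall (12 mm of it above this point). z is up while the blade points down. At the start it stands in one of the two slots of the key block. About 45 g. It fits either way round (half turn about z).
- key_shoulder (a point): Centre of the underside of that key's head, where the blade begins; same axes. The steel blade below is 32 mm long, 10 mm wide along x, 4 mm thick along y, with a rounded nose; its first 8 mm under the head is a round neck of 4 mm.
- keyhole (a point): Centre of the keyhole, on the top face of the key switch, 102 mm above the bench; fixed to the unit. The slot is 11 mm long along x, 5 mm wide along y, 34 mm deep; z up. The key is home when its shoulder lies on this face. Around it a steel bezel of radius 17 mm. The switch turns only with the key less than 3 mm from home.
- plug (a joint): Turn of the key switch in rad, clockwise from above; 0 = rest, 1.571 = stop; a spring drives it back with 0.05 (rest) to 0.16 N m (stop). The key has 0.1 to 0.2 rad of play in it. Two sticky pins press on the blade's flats and catch its nose with the shoulder 20 and 12 mm above the face: a straight push takes up to 20 N; shifted 1 mm along y or rocked 3 degrees it needs some 9 N.
- rack: The wooden key block, fixed: 150 (x) x 50 (y) x 70 mm high, origin at the centre of its underside. Two slots in its top at x = -40 and +40 mm, 12 mm along x and 6 mm along y, hold the two keys upright, blade down, heads resting on the top.
- round_key_head (a point): Centre of the head of the other key, which stands in the other slot and stays there: its head is an upright round knob 24 mm across and 34 mm tall, round seen from above.
- pad_mid (a point): Centre of a white polishing pad, a disc 150 mm across and 30 mm thick lying on the bench; stays where it is.
- jar_mid (a point): Middle of an amber glass jar of polish, 72 mm across and 75 mm tall; stays where it is.
- cork_mid (a point): Centre of a cork sanding block 110 x 62 x 32 mm; stays where it is.
There are look-alikes about, which are no part of the job. What is shaped like the part that bears key_head but blue is not meant.

How it is judged:
By the outcome, as a careful person would: the job done as asked, in the order asked, and still so for the second after the job is handed in, while the arm keeps its last pose, push and grip.
It also fails if it takes over 70 s, if anything falls off the work surface, if the arm or the gripper's body presses on something with over 40 N, if the wrist force passes 120 N, or if a joint passes its speed limit or range.

## Robot

A 6-joint arm with a two-finger parallel gripper is mounted at the origin on the work surface. World frame = base frame: x ahead of the robot, y to its left, z up, the work surface at z = 0. Lengths are in m, angles in rad, forces in N, time in s.
With the tool pointing down it reaches from about 0.35 to 0.85 m from the base axis. Payload 8.1 kg.
Tool frame: the origin (TCP) lies on the centre line of the jaws, within the pads' length; the fingertips stand 17 mm ahead of it and the grasp point (between the pads) lies 2 mm behind it (robot.tip_reach is the z of the fingertips in the tool frame, in m); z points along the fingers, y is the direction in which the jaws open and shut (so a half turn about z gives the same grasp; the last joint's range is limited). The gripper opens to 93 mm and grips with 3 to 60 N. Pads are 15 mm wide; open, the fingers measure 128 mm over their backs; the gripper's body (75 mm by 188 mm) begins 65 mm behind the grasp point.
Start: joints at [-1.354, 0.13, 1.488, -0, 1.523, -0.085], TCP at [0.178, -0.573, 0.236] pointing down, gripper open.
Joint ranges: [-2.96, 2.96], [-0.89, 2.26], [0.02, 2.5], [-1.34, 4.48], [0, 2.73], [-2.66, 2.66]. Speed limits (rad/s): [2.39, 2.39, 2.79, 3.14, 3.14, 3.14].

## Interface

Orientations are given as a rotation vector (axis times angle).
In Python, from plant import robot, read_camera, ticket gives the robot as it stands.
- The arm moves only by the tool arm_command, never from a script. Its argument "rows" is a list of rows, each a list of 7 numbers: the shift along the world's x, y, z each as a share of 0.8 m, from -1 to 1, then the turn, a rotation vector about the world's x, y, z each as a share of 30 degrees, from -1 to 1, then the closure, from 0 (fully open) to 1 (shut). A call has 1 to 12 rows; each row is the pose to reach, as a shift and turn from the pose measured when the call began; what a row does not reach only later rows make up. A row lasts 1/12 s, in which the tool goes at most 41.7 mm and 7.16 degrees, less where a joint would pass 70% of its speed; a pose out of reach is approached as far as the arm can. A call with a number of a shift or a turn outside -1 to 1 is refused whole. A call with a gripper value outside its range is refused whole. The fingers move at their own pace and stop on an object; "grip_force" is the grip in N (left out, the last holds). Time passes only in rows, so rows that repeat a pose let the fingers close. It gives the time, the measured TCP pose, the force and the opening at its end, in the units of the state.
- robot.read_state(): the state, without advancing time (a new reading comes with each control period).
- read_camera(name): name is "scene" or "top" or "wrist"; returns a dict with "frame" (384x512x3 uint8, red, green, blue), "camera_matrix" (3x3 intrinsics, pixels), "dist_coeffs" ([k1, k2, p1, p2, k3] as OpenCV has them; the pictures are not rectified), "cam_to_world" (4x4, takes a point from camera to world coordinates). Camera axes: x right, y up, looking along -z (the intrinsics and any distortion apply to the point x, -y, -z); pixel columns grow to the right and rows downward; lengths in m; the calibration is good to about 2 mm. A picture is of the moment at which its call begins. There is no depth.
- ticket.close_job(): hands the job in, once; it reports no verdict.
The state is a dict: "t": time; "q": joint angles; "dq": joint speeds; "joint_torque": joint torques, N m; "tool_pos": TCP position; "orientation": TCP orientation; "force": force on the tool from outside, world axes, zero at the start; "wrist_torque": the same for the moment, N m; "opening": finger opening in m.
Only numpy, scipy, OpenCV 4.12 (cv2) and the standard library are available. Lean on these libraries where they do the work, as an engineer would, in place of code of your own. Each camera call takes 0.05 s, during which the arm holds its last target.

## Working session

There is one attempt and no reset: what is moved stays moved. The work goes in short steps, Python scripts to look and compute and a tool call to move; the robot and the scene stay as the last step left them, time stands still between calls to the robot, and variables do not carry over. Pictures are saved under pics/ and viewed, and the job is handed in when it is done.

Besides the shell and the picture viewer there is one more tool, called after "Request:" by a JSON object that holds its "name" and its "arguments". arm_command: Moves the arm, as the interface text tells. Shift numbers are shares of 0.8 m and turn numbers shares of 30 degrees, none past 1 either way. Its arguments: {"type":"object","properties":{"rows":{"type":"array","items":{"type":"array","items":{"type":"number","minimum":-1,"maximum":1}}},"grip_force":{"type":"number"}},"required":["rows"]}

```bash
ls; mkdir -p pics; cat > h.py <<'E'
import numpy as np, cv2, json, pickle
from scipy.spatial.transform import Rotation as R
from plant import robot, read_camera, ticket
def snap(name, tag):
    c=read_camera(name); cv2.imwrite(f'pics/{tag}.png', c['frame'][:,:,::-1]); pickle.dump(c,open(f'pics/{tag}.pkl','wb')); return c
def load(tag): return pickle.load(open(f'pics/{tag}.pkl','rb'))
def ray(c,uv):
    p=cv2.undistortPoints(np.array([[uv]],float),np.array(c['camera_matrix']),np.array(c['dist_coeffs']))[0,0]
    T=np.array(c['cam_to_world']); d=T[:3,:3]@np.array([p[0],-p[1],-1]); return T[:3,3],d
def onz(c,uv,z):
    o,d=ray(c,uv); return o+d*(z-o[2])/d[2]
def proj(c,P):
    T=np.array(c['cam_to_world']); q=(np.atleast_2d(P)-T[:3,3])@T[:3,:3]; q=q*[1,-1,-1]
    return cv2.projectPoints(q,np.zeros(3),np.zeros(3),np.array(c['camera_matrix']),np.array(c['dist_coeffs']))[0][:,0]
def crop(tag,u0,v0,u1,v1,s,out):
    f=cv2.imread(f'pics/{tag}.png')[v0:v1,u0:u1]; cv2.imwrite(f'pics/{out}.png',cv2.resize(f,None,fx=s,fy=s,interpolation=cv2.INTER_CUBIC))
E
python3 - <<'E'
from h import *
s=robot.read_state(); print({k:np.round(v,3) for k,v in s.items()}); print(robot.tip_reach)
for n in ['scene','top','wrist']:
    c=snap(n,n+'0'); print(n,np.round(c['cam_to_world'],3).tolist(),np.round(c['camera_matrix'],1).tolist(),c['dist_coeffs'])
E
```

```text
pics
{'t': np.float64(0.0), 'q': array([-1.354,  0.131,  1.489, -0.   ,  1.523, -0.085]), 'dq': array([-0.002,  0.001, -0.001, -0.001, -0.001,  0.   ]), 'joint_torque': array([ 2.0000e-03, -5.5984e+01, -4.9175e+01,  7.7000e-02,  3.5000e-02,
       -0.0000e+00]), 'tool_pos': array([ 0.178, -0.572,  0.235]), 'orientation': array([-3.104, -0.472,  0.   ]), 'force': array([-0.014,  0.211,  0.189]), 'wrist_torque': array([0.012, 0.015, 0.003]), 'opening': np.float64(0.093)}
0.017
scene [[0.731, -0.346, 0.588, 1.118], [0.682, 0.392, -0.617, -0.527], [-0.017, 0.852, 0.522, 0.63], [0.0, 0.0, 0.0, 1.0]] [[378.0, 0.0, 253.2], [0.0, 378.0, 194.0], [0.0, 0.0, 1.0]] [-0.08700959  0.          0.          0.          0.        ]
top [[0.017, 0.997, -0.072, 0.469], [-1.0, 0.016, -0.017, 0.037], [-0.015, 0.073, 0.997, 1.152], [0.0, 0.0, 0.0, 1.0]] [[350.9, 0.0, 258.1], [0.0, 350.9, 196.0], [0.0, 0.0, 1.0]] [0.03192192 0.         0.         0.         0.        ]
wrist [[0.298, 0.925, 0.234, 0.243], [-0.955, 0.289, 0.071, -0.552], [-0.002, -0.245, 0.97, 0.384], [0.0, 0.0, 0.0, 1.0]] [[329.0, 0.0, 256.4], [0.0, 329.0, 190.1], [0.0, 0.0, 1.0]] [-0.03493247  0.          0.          0.          0.        ]
```

View pics/top0.png

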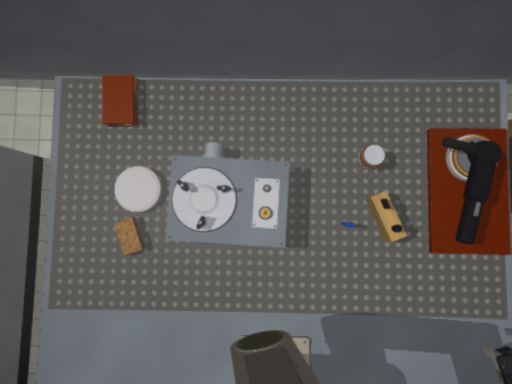

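View pics/scene0.png

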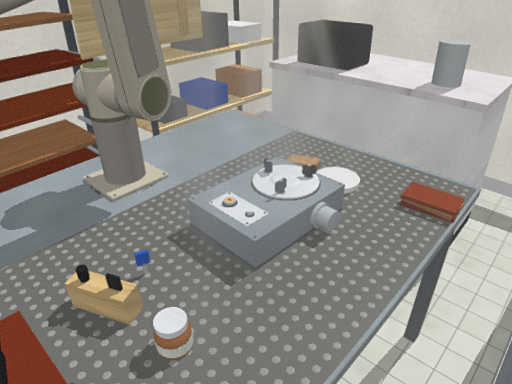

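View pics/wrist0.png

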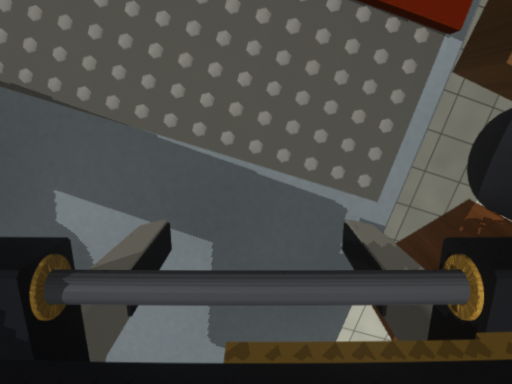

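```bash
python3 - <<'E'
from h import *
crop('top0',155,140,305,255,5.2,'top0u'); crop('top0',330,130,420,255,4.8,'top0r'); crop('scene0',180,130,370,270,4.2,'scene0u'); crop('scene0',50,230,210,370,4.2,'scene0r')
E
```

```text
(no output)
```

View pics/top0u.png

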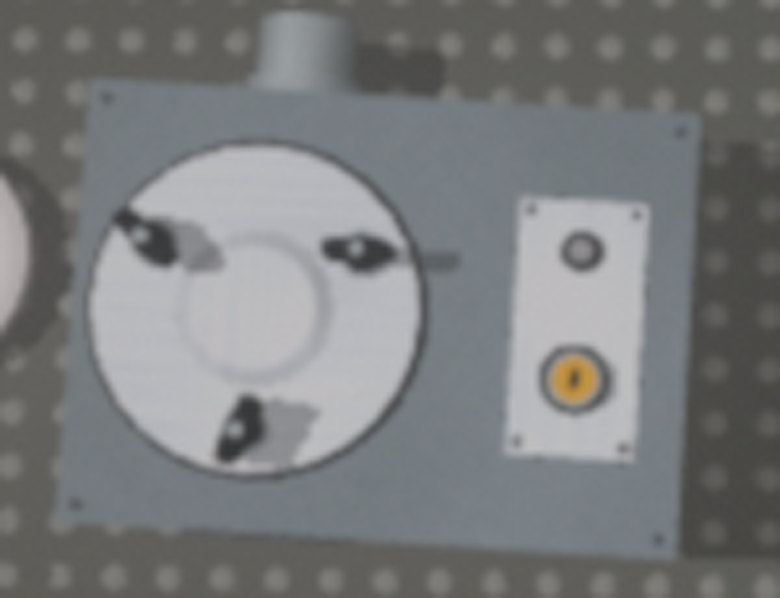

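View pics/top0r.png

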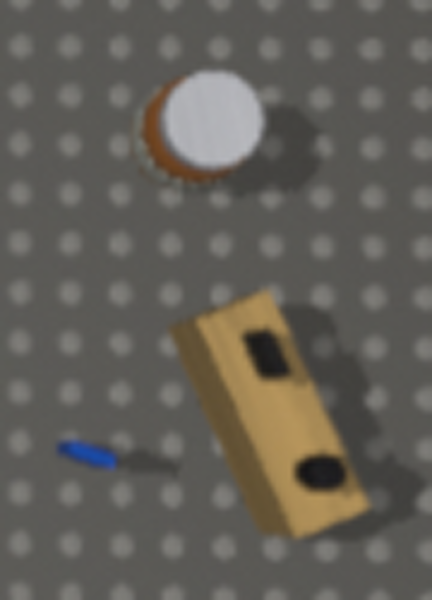

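View pics/scene0u.png

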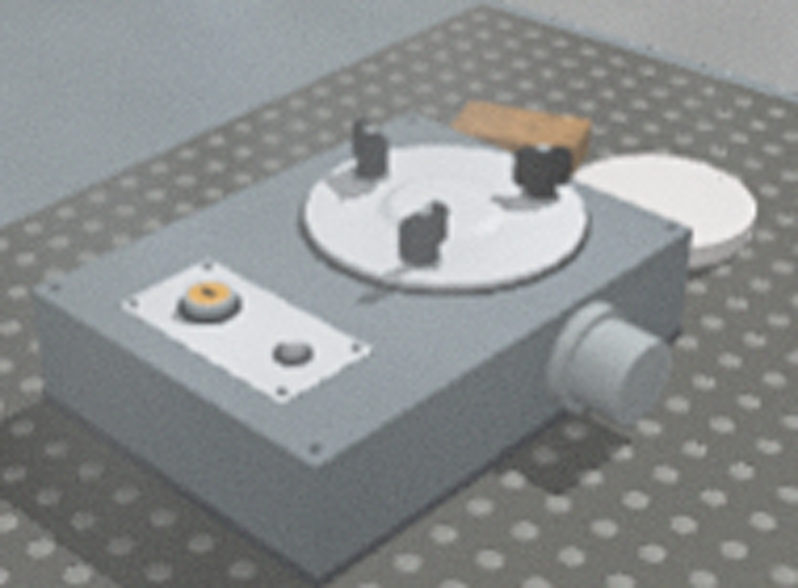

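View pics/scene0r.png

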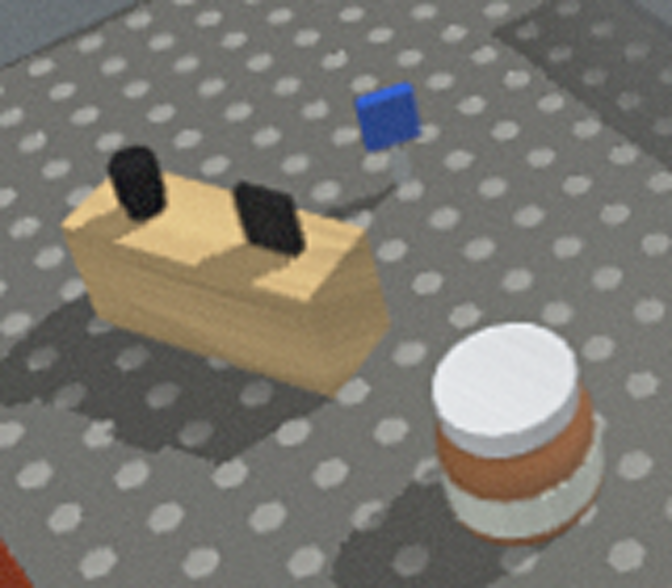

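```bash
cat >> h.py <<'E'
def full(px,u0,v0,s): return (np.array(px,float)+.5)/s-.5+[u0,v0]
E
python3 - <<'E'
from h import *
from scipy.optimize import least_squares as LS
T=load('top0');S=load('scene0')
mod=np.array([[.13,.18,.09],[.13,-.18,.09],[-.13,-.18,.09],[-.13,.18,.09],[-.03,-.115,.102]])
ut=full([[90,78],[700,115],[680,558],[55,523],[575,379]],155,140,5.2)
us=full([[692,232],[318,466],[35,290],[415,115],[208,292]],180,130,4.2)
def W(p,m): return m@R.from_euler('z',p[2]).as_matrix().T+[p[0],p[1],0]
for n,f in (('top',lambda p:proj(T,W(p,mod))-ut),('scene',lambda p:proj(S,W(p,mod))-us),('both',lambda p:np.r_[proj(T,W(p,mod))-ut,proj(S,W(p,mod))-us])):
    r=LS(lambda p:f(p).ravel(),[.45,.1,0]); print(n,r.x,np.round(r.fun.reshape(-1,2),1).tolist())
p=r.x
print('keyhole',W(p,mod[4:]))
# bolts
for a,n in zip([180,60,-60],'abc'):
    print(n, W(p,np.array([[.07*np.cos(np.radians(a)),.072+.07*np.sin(np.radians(a)),.122]])))
# rack
rm=np.array([[.075,.025,.07],[.075,-.025,.07],[-.075,-.025,.07],[-.075,.025,.07]])
rt=full([[196,318],[270,290],[370,507],[295,538]],330,130,4.8)
print([np.round(onz(T,u,.07),3).tolist() for u in rt])
rs=full([[362,232],[308,300],[62,225],[128,165]],50,230,4.2)
print([np.round(onz(S,u,.07),3).tolist() for u in rs])
# key head tops z=.106
print('keytop T', onz(T,full([268,353],330,130,4.8),.106),'round',onz(T,full([322,470],330,130,4.8),.104))
print('keytop S', onz(S,full([255,193],50,230,4.2)+0,.106))
print('blue', onz(T,full([88,455],330,130,4.8),.06))
print('jar top',onz(T,full([213,118],330,130,4.8),.075))
E
```

```text
top [ 0.53071214  0.14654297 -0.0409809 ] [[0.1, 0.3], [0.1, -0.3], [-0.5, 0.2], [0.3, -0.1], [-0.0, -0.1]]
scene [ 0.5321711   0.14900353 -0.04922382] [[0.9, -0.7], [-0.5, 0.5], [-0.4, -0.2], [-0.5, -0.7], [0.6, 0.2]]
both [ 0.53165098  0.14770267 -0.04433689] [[-0.1, -0.2], [-0.1, -0.4], [-1.0, 0.1], [-0.2, -0.6], [-0.5, -0.3], [0.3, -0.8], [-0.6, 0.7], [-0.9, 0.2], [-1.2, -0.6], [0.2, 0.4]]
keyhole [[0.49658338 0.03414536 0.102     ]]
a [[0.46491098 0.22273448 0.122     ]]
b [[0.57249469 0.27864284 0.122     ]]
c [[0.56712089 0.15751843 0.122     ]]
[[0.553, -0.289, 0.07], [0.572, -0.336, 0.07], [0.435, -0.397, 0.07], [0.415, -0.35, 0.07]]
[[0.551, -0.29, 0.07], [0.571, -0.333, 0.07], [0.435, -0.394, 0.07], [0.417, -0.35, 0.07]]
keytop T [ 0.52941504 -0.32226988  0.106     ] round [ 0.45822157 -0.3548662   0.104     ]
keytop S [ 0.52732276 -0.32710202  0.106     ]
blue [ 0.46454252 -0.22318544  0.06      ]
jar top [ 0.68154838 -0.29932335  0.075     ]
```

Request:
{"name": "arm_command", "arguments": {"rows": [[0.225,0.525,0.11,0,0,1,0],[0.225,0.525,0.11,0,0,1,0],[0.225,0.525,0.11,0,0,1,0],[0.225,0.525,0.11,0,0,1,0],[0.225,0.525,0.11,0,0,1,0],[0.225,0.525,0.11,0,0,1,0],[0.225,0.525,0.11,0,0,1,0],[0.225,0.525,0.11,0,0,1,0],[0.225,0.525,0.11,0,0,1,0],[0.225,0.525,0.11,0,0,1,0],[0.225,0.525,0.11,0,0,1,0],[0.225,0.525,0.11,0,0,1,0]]}}

```text
t: 1.15
tool_pos: [0.3602, -0.1477, 0.3245]
orientation: [-2.874, -1.267, -0.004]
force: [0.3, -0.3, -0.1]
opening: 0.093
```

Request:
{"name": "arm_command", "arguments": {"rows": [[0.175,0.4,0.01,0,0,1,0.55],[0.175,0.4,0.01,0,0,1,0.55],[0.175,0.4,0.01,0,0,1,0.55],[0.175,0.4,0.01,0,0,1,0.55],[0.175,0.4,0.01,0,0,1,0.55],[0.175,0.4,0.01,0,0,1,0.55],[0.175,0.4,0.01,0,0,1,0.55],[0.175,0.4,0.01,0,0,1,0.55],[0.175,0.4,0.01,0,0,1,0.55],[0.175,0.4,0.01,0,0,1,0.55]]}}

```text
t: 1.98
tool_pos: [0.5008, 0.1756, 0.3311]
orientation: [-2.442, -1.971, -0.002]
force: [0.9, 0.5, -0.4]
opening: 0.0421
```

```bash
python3 - <<'E'
from h import *
c=snap('wrist','w1'); s=robot.read_state(); print(s['tool_pos'],s['orientation'],s['opening']); cv2.imwrite('pics/w1b.png',cv2.resize(cv2.imread('pics/w1.png'),None,fx=1.56,fy=1.56,interpolation=cv2.INTER_CUBIC))
E
```

```text
[0.50030724 0.17358458 0.33126366] [-2.44370947e+00 -1.97065350e+00 -8.39781259e-04] 0.04211549007802228
```

View pics/w1b.png

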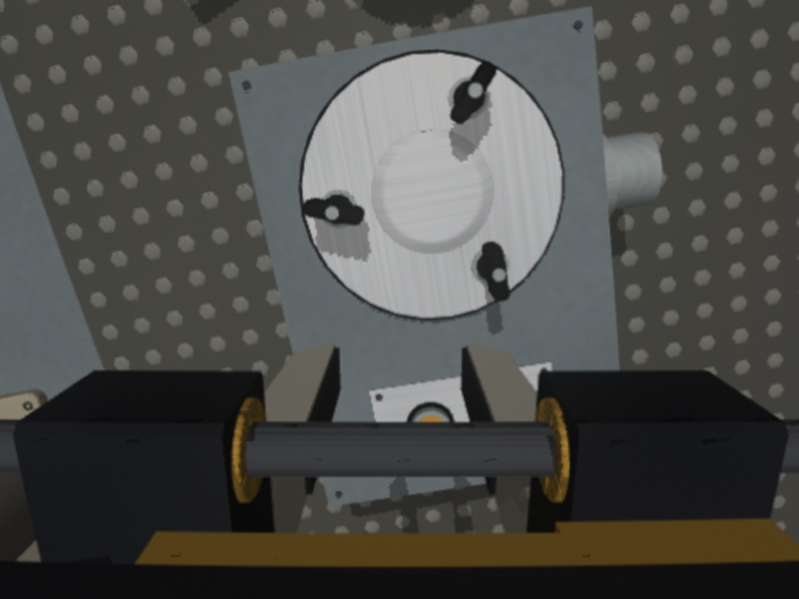

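```bash
python3 - <<'E'
from h import *
crop('w1',180,25,370,215,4.2,'w1u')
E
```

```text
(no output)
```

View pics/w1u.png

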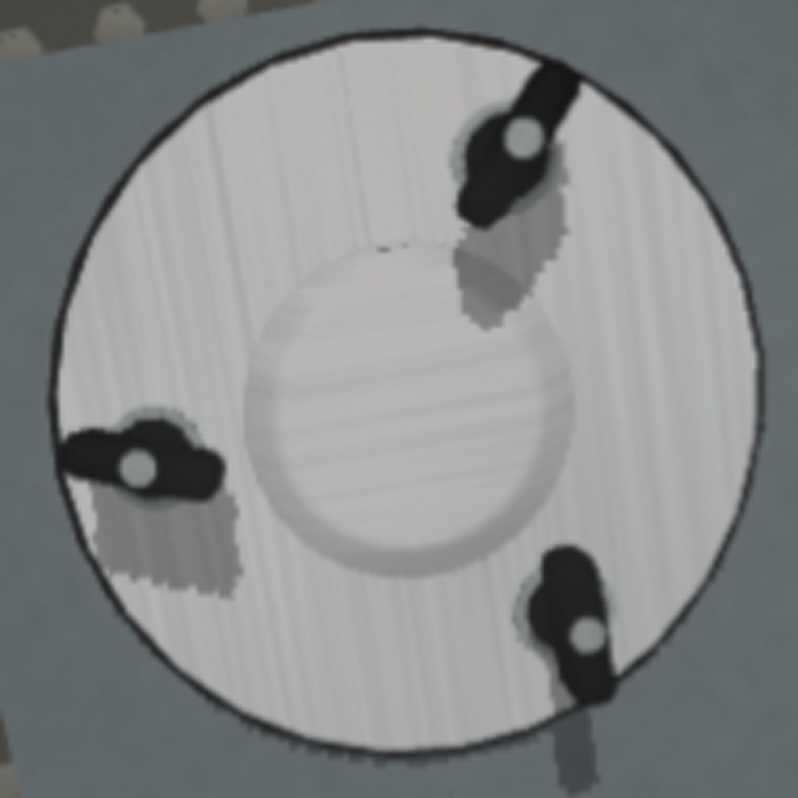

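```bash
cat > bolt.py <<'E'
from h import *
from scipy.optimize import minimize
import sys
def fit(tag,x,y,a0,z0=.098):
    c=load(tag); K=6
    uv0=proj(c,[[x,y,z0+.02]])[0].astype(int)-[24,24]
    g=c['frame'].max(2)[uv0[1]:uv0[1]+48,uv0[0]:uv0[0]+48]
    g=cv2.resize(g,None,fx=K,fy=K,interpolation=cv2.INTER_CUBIC)
    m=(g<75)
    def sil(p):
        Rm=R.from_euler('z',p[2]).as_matrix(); im=np.zeros(g.shape,np.uint8)
        w=np.array([[i,j,k] for i in(-.02,.02) for j in(-.006,.006) for k in(.008,.036)])
        t=np.linspace(0,6.28,24); b=np.r_[np.c_[.011*np.cos(t),.011*np.sin(t),0*t],np.c_[.011*np.cos(t),.011*np.sin(t),0*t+.009]]
        for q in (w,b):
            u=((proj(c,q@Rm.T+[p[0],p[1],z0])-uv0+.5)*K).astype(np.float32)
            cv2.fillConvexPoly(im,cv2.convexHull(u).astype(np.int32),1)
        return im>0
    def cost(v):
        s=sil([x+v[0]*.002,y+v[1]*.002,v[2]]); return 1-(s&m).sum()/(s|m).sum()
    best=min((minimize(cost,[0,0,a],method='Nelder-Mead',options=dict(initial_simplex=np.array([[0,0,a],[1.5,0,a],[0,1.5,a],[0,0,a+.2]]))) for a in np.radians(a0+np.array([-20,0,20]))),key=lambda r:r.fun)
    v=best.x; return x+v[0]*.002,y+v[1]*.002,np.degrees(v[2]),best.fun
E
python3 - <<'E'
from bolt import *
c=load('w1')
for n,d in zip('abc',[[138,468],[523,138],[588,635]]): print(n,onz(c,full(d,180,25,4.2),.134))
for t in('w1','top0'):
  for n,x,y,a in (('a',.465,.223,-20),('b',.5725,.279,40),('c',.567,.1575,80)): print(t,n,np.round(fit(t,x,y,a),4))
E
```

```text
a [0.46428141 0.22420562 0.134     ]
b [0.571782   0.28033236 0.134     ]
c [0.56672324 0.15887406 0.134     ]
w1 a [  0.4633   0.2244 -20.2084   0.2921]
w1 b [ 0.572   0.28   46.2989  0.2501]
w1 c [ 0.5662  0.1577 91.3101  0.2885]
top0 a [  0.465    0.2214 -19.6077   0.5879]
top0 b [ 0.5713  0.275  61.8337  0.598 ]
top0 c [ 0.5655  0.1559 74.851   0.6482]
```

```bash
cat >> h.py <<'E'
def overlay(tag,items,u0,v0,u1,v1,s,out,z0=.098,h=(.008,.036),L=.02,Wd=.006):
    c=load(tag); f=cv2.resize(cv2.imread(f'pics/{tag}.png')[v0:v1,u0:u1],None,fx=s,fy=s,interpolation=cv2.INTER_CUBIC)
    for x,y,a in items:
        Rm=R.from_euler('z',a,degrees=True).as_matrix()
        for k,col in zip(h,((0,255,255),(0,0,255))):
            q=np.array([[L,Wd,k],[L,-Wd,k],[-L,-Wd,k],[-L,Wd,k]])@Rm.T+[x,y,z0]
            u=(proj(c,q)-[u0,v0]+.5)*s
            cv2.polylines(f,[u.astype(np.int32)],True,col,1)
    cv2.imwrite(f'pics/{out}.png',f)
E
python3 - <<'E'
from h import *
overlay('w1',[(.4640,.2242,-19),(.5718,.2803,42),(.5665,.1589,82)],180,25,370,215,4.2,'w1o')
E
```

```text
(no output)
```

View pics/w1o.png

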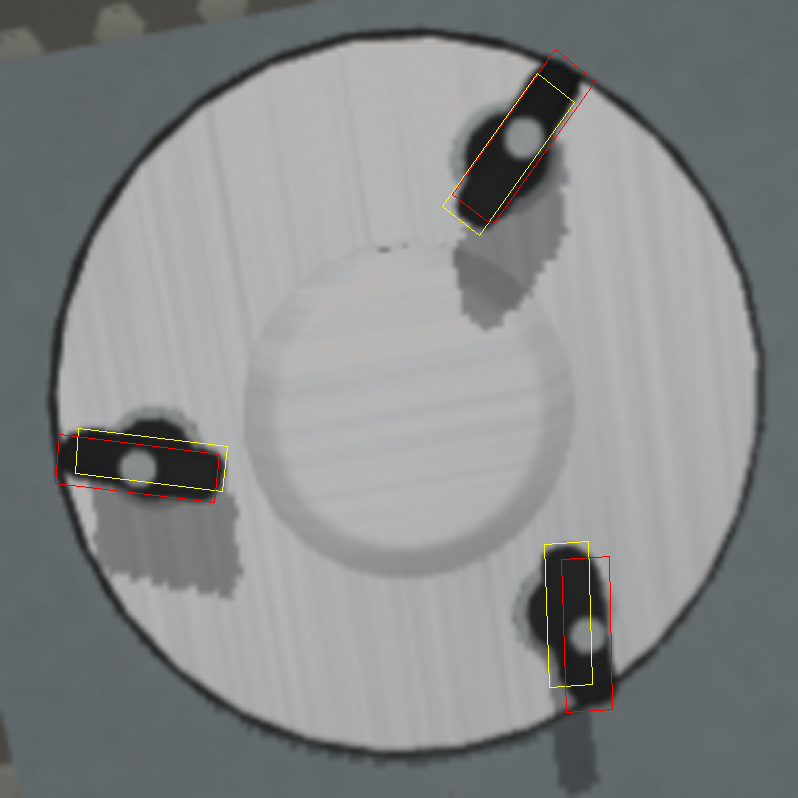

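```bash
python3 - <<'E'
from h import *
overlay('w1',[(.4640,.2242,-20),(.5718,.2803,46.5),(.5665,.1589,91)],180,25,370,215,4.2,'w1p')
E
```

```text
(no output)
```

View pics/w1p.png

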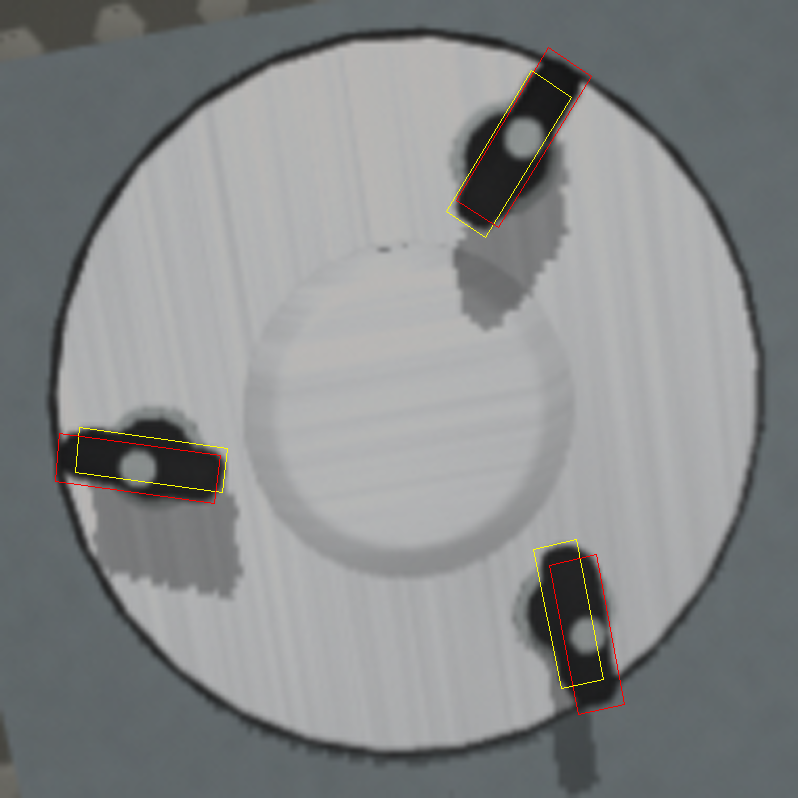

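Request:
{"name": "arm_command", "arguments": {"rows": [[0.0828,-0.0188,-0.1,0,0,0.34,0.55],[0.0828,-0.0188,-0.13,0,0,0.34,0.55],[0.0828,-0.0188,-0.18,0,0,0.34,0.55],[0.0828,-0.0188,-0.22,0,0,0.34,0.55],[0.0828,-0.0188,-0.254,0,0,0.34,0.55],[0.0828,-0.0188,-0.254,0,0,0.34,0.55],[0.0828,-0.0188,-0.254,0,0,0.34,0.55]], "grip_force": 30}}

```text
t: 2.62
tool_pos: [0.5631, 0.1564, 0.1232]
orientation: [-2.257, -2.175, 0.012]
force: [0.1, 0.5, -0.9]
opening: 0.0419
```

```bash
python3 - <<'E'
from h import *
c=snap('wrist','w2'); crop('w2',156,150,356,300,4,'w2c')
E
```

```text
(no output)
```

View pics/w2c.png

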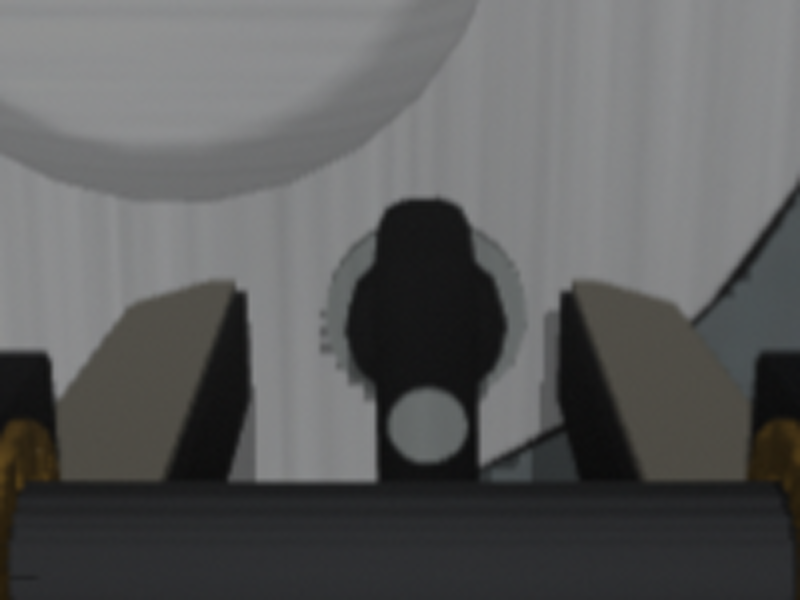

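```bash
python3 - <<'E'
from h import *
s=robot.read_state(); print(s['tool_pos'],s['orientation'],s['t'])
E
```

```text
[0.56525556 0.15720721 0.12702565] [-2.25862302 -2.17746273  0.00469989] 2.6667
```

Request:
{"name": "arm_command", "arguments": {"rows": [[0.001,0.0015,0.002,0,0,0,0.55],[0.001,0.0015,0.002,0,0,0,1],[0.001,0.0015,0.002,0,0,0,1],[0.001,0.0015,0.002,0,0,0,1],[0.001,0.0015,0.002,0,0,0,1],[0.001,0.0015,0.002,0,0,0,1]], "grip_force": 30}}

```text
t: 3.17
tool_pos: [0.5664, 0.1586, 0.1295]
orientation: [-2.259, -2.178, 0.003]
force: [-0.6, -0.2, 0.1]
opening: 0.0131
```

Request:
{"name": "arm_command", "arguments": {"rows": [[0,0,0,0,0,-0.1,1],[0,0,0,0,0,-0.25,1],[0,0,0,0,0,-0.4,1],[0,0,0,0,0,-0.55,1],[0,0,0,0,0,-0.7,1],[0,0,0,0,0,-0.85,1],[0,0,0,0,0,-1,1],[0,0,0,0,0,-1,1]]}}

```text
t: 3.83
tool_pos: [0.5664, 0.1585, 0.1294]
orientation: [-2.748, -1.514, 0.002]
force: [0.5, -1.1, -0.6]
opening: 0.0115
```

```bash
cat >st.py <<'E'
from h import *
s=robot.read_state(); v=s['orientation']; r=R.from_rotvec(v).as_matrix()
print('t',round(float(s['t']),2),'pos',np.round(s['tool_pos'],4),'yaw',np.round(np.degrees(np.arctan2(r[1,0],r[0,0])),1),'zax',np.round(r[:,2],3),'F',np.round(s['force'],1),'M',np.round(s['wrist_torque'],2),'op',np.round(s['opening'],4),'q6',round(float(s['q'][5]),2))
E
python3 st.py
```

```text
t 3.83 pos [0.5664 0.1585 0.1294] yaw 57.7 zax [-0.003  0.003 -1.   ] F [ 0.5 -1.1 -0.6] M [-0.18 -0.18 -0.11] op 0.0115 q6 0.75
```

Request:
{"name": "arm_command", "arguments": {"rows": [[0,0,0,0,0,-0.15,1],[0,0,0,0,0,-0.3,1],[0,0,0,0,0,-0.45,1],[0,0,0,0,0,-0.6,1],[0,0,0,0,0,-0.75,1],[0,0,0,0,0,-0.9,1],[0,0,0,0,0,-1,1],[0,0,0,0,0,-1,1],[0,0,0,0,0,-1,1]]}}

```text
t: 4.58
tool_pos: [0.5666, 0.1583, 0.1294]
orientation: [-3.046, -0.757, -0.0]
force: [1.7, -1.6, -0.8]
opening: 0.0117
```

```bash
python3 st.py
```

```text
t 4.58 pos [0.5666 0.1583 0.1294] yaw 27.9 zax [-0.001  0.003 -1.   ] F [ 1.7 -1.6 -0.8] M [-0.42 -0.37 -0.1 ] op 0.0117 q6 1.27
```

Request:
{"name": "arm_command", "arguments": {"rows": [[0,0,0,0,0,-0.1,1],[0,0,0,0,0,-0.2,1],[0,0,0,0,0,-0.25,1],[0,0,0,0,0,-0.25,1]]}}

```text
t: 4.92
tool_pos: [0.5667, 0.1583, 0.1295]
orientation: [-3.088, -0.56, -0.001]
force: [2.7, -0.6, -2.0]
opening: 0.0127
```

```bash
python3 st.py
```

```text
t 4.92 pos [0.5667 0.1583 0.1295] yaw 20.6 zax [ 0.     0.003 -1.   ] F [ 2.7 -0.6 -2. ] M [-0.16 -0.44  0.74] op 0.0127 q6 1.39
```

Request:
{"name": "arm_command", "arguments": {"rows": [[0,0,0,0,0,0,0.5],[0,0,0,0,0,0,0.5],[0,0,0,0,0,0,0.5],[0,0,0.06,0,0,0,0.5],[0,0,0.12,0,0,0.2,0.5],[-0.03,0.02,0.2,0,0,0.45,0.5],[-0.06,0.05,0.22,0,0,0.7,0.5],[-0.09,0.06,0.22,0,0,0.95,0.5]]}}

```text
t: 5.58
tool_pos: [0.5027, 0.203, 0.3064]
orientation: [-2.864, -1.285, -0.009]
force: [1.2, 1.1, 0.5]
opening: 0.0463
```

Request:
{"name": "arm_command", "arguments": {"rows": [[-0.02,0,0,0,0,0.25,0.5],[-0.02,0,0,0,0,0.5,0.5],[-0.02,0,0,0,0,0.75,0.5],[-0.02,0,0,0,0,1,0.5]]}}

```text
t: 5.92
tool_pos: [0.4864, 0.2035, 0.3071]
orientation: [-2.453, -1.956, -0.01]
force: [-0.4, -0.7, -0.5]
opening: 0.0465
```

Request:
{"name": "arm_command", "arguments": {"rows": [[0,0,0,0,0,0.25,0.5],[0,0,0,0,0,0.5,0.5],[0,0,0,0,0,0.75,0.5],[0,0,0,0,0,1,0.5]]}}

```text
t: 6.25
tool_pos: [0.4862, 0.2035, 0.3072]
orientation: [-1.893, -2.5, -0.008]
force: [0.2, -0.4, 0.7]
opening: 0.0467
```

Request:
{"name": "arm_command", "arguments": {"rows": [[0,0,0,0,0,0.25,0.5],[0,0,0,0,0,0.5,0.5],[0,0,0,0,0,0.75,0.5],[0,0,0,0,0,1,0.5]]}}

```text
t: 6.58
tool_pos: [0.4861, 0.2036, 0.3072]
orientation: [-1.215, -2.89, -0.006]
force: [-0.9, -0.2, -0.7]
opening: 0.0463
```

```bash
python3 st.py; python3 -c "
from h import *
snap('wrist','w3');snap('top','t3');crop('t3',155,140,305,255,5.2,'t3u')"
```

```text
t 6.58 pos [0.4861 0.2036 0.3072] yaw 134.4 zax [-0.005  0.006 -1.   ] F [-0.9 -0.2 -0.7] M [-0.02 -0.15  0.  ] op 0.0463 q6 -0.48
```

View pics/w3.png

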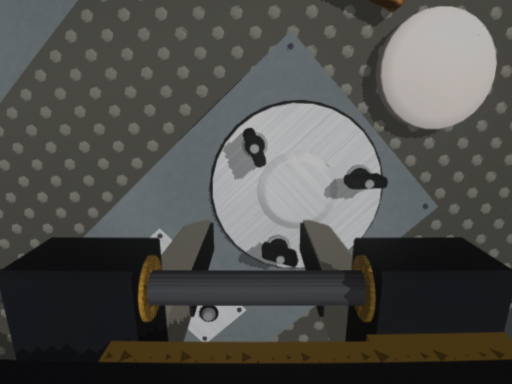

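View pics/t3u.png

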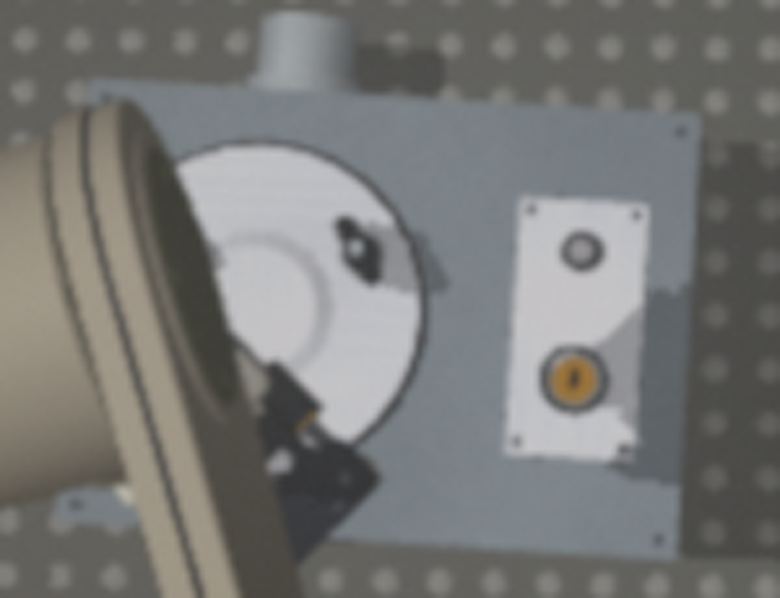

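Request:
{"name": "arm_command", "arguments": {"rows": [[-0.0272,0.0258,-0.02,0,0,0.24,0.55],[-0.0272,0.0258,-0.06,0,0,0.48,0.55],[-0.0272,0.0258,-0.1,0,0,0.72,0.55],[-0.0272,0.0258,-0.14,0,0,0.88,0.55],[-0.0272,0.0258,-0.18,0,0,0.88,0.55],[-0.0272,0.0258,-0.21,0,0,0.88,0.55],[-0.0272,0.0258,-0.221,0,0,0.88,0.55],[-0.0272,0.0258,-0.221,0,0,0.88,0.55],[-0.0272,0.0258,-0.221,0,0,0.88,0.55]]}}

```text
t: 7.43
tool_pos: [0.4647, 0.2244, 0.1312]
orientation: [-0.532, -3.089, -0.004]
force: [0.4, -0.4, 1.2]
opening: 0.0419
```

```bash
python3 -c "
from h import *
snap('wrist','w4');crop('w4',156,150,356,300,4,'w4c')"; python3 st.py
```

```text
t 7.48 pos [0.4655 0.2246 0.1323] yaw 160.5 zax [-0.005  0.004 -1.   ] F [ 0.  -0.5  1.2] M [ 0.02 -0.18  0.02] op 0.0419 q6 -0.89
```

View pics/w4c.png

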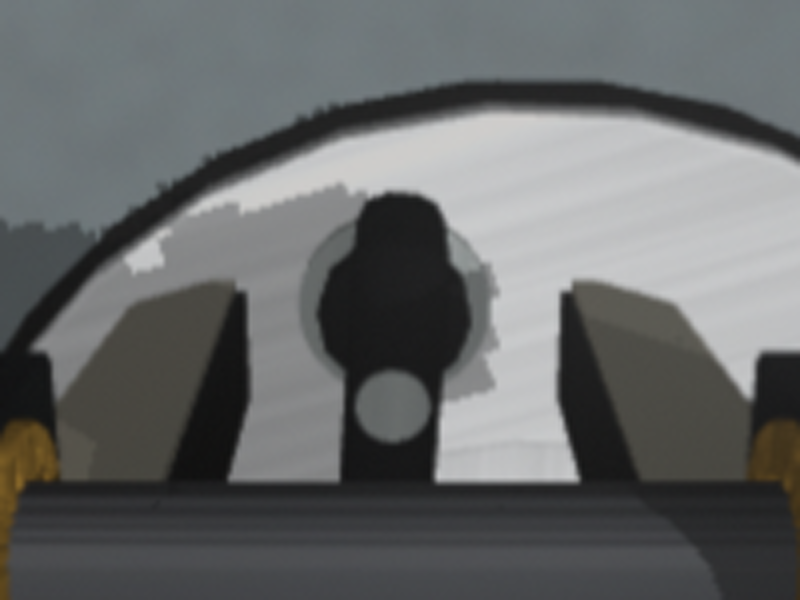

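Request:
{"name": "arm_command", "arguments": {"rows": [[-0.0015,-0.0015,-0.004,0,0,0,0.6],[-0.0015,-0.0015,-0.004,0,0,0,1],[-0.0015,-0.0015,-0.004,0,0,0,1],[-0.0015,-0.0015,-0.004,0,0,0,1],[-0.0015,-0.0015,-0.004,0,0,0,1],[-0.0015,-0.0015,-0.004,0,0,0,1],[-0.0015,-0.0015,-0.004,0,0,-0.15,1],[-0.0015,-0.0015,-0.004,0,0,-0.3,1],[-0.0015,-0.0015,-0.004,0,0,-0.5,1],[-0.0015,-0.0015,-0.004,0,0,-0.7,1],[-0.0015,-0.0015,-0.004,0,0,-0.9,1],[-0.0015,-0.0015,-0.004,0,0,-1,1]]}}

```text
t: 8.48
tool_pos: [0.4643, 0.2229, 0.1295]
orientation: [-1.322, -2.845, -0.006]
force: [-2.2, -3.6, 4.8]
opening: 0.0119
```

```bash
python3 st.py
```

```text
t 8.48 pos [0.4643 0.2229 0.1295] yaw 130.1 zax [-0.002  0.005 -1.   ] F [-2.2 -3.6  4.8] M [-0.7   0.35  0.13] op 0.0119 q6 -0.36
```

Request:
{"name": "arm_command", "arguments": {"rows": [[0,0.001,0,0,0,-0.2,1],[0,0.001,0,0,0,-0.4,1],[0,0.001,0,0,0,-0.6,1],[0,0.001,0,0,0,-0.8,1],[0,0.001,0,0,0,-1,1],[0,0.001,0,0,0,-1,1]]}}

```text
t: 8.98
tool_pos: [0.464, 0.2229, 0.1296]
orientation: [-2.023, -2.4, -0.004]
force: [-2.2, -3.7, 3.4]
opening: 0.0117
```

Request:
{"name": "arm_command", "arguments": {"rows": [[0,0,0,0,0,-0.15,1],[0,0,0,0,0,-0.3,1],[0,0,0,0,0,-0.4,1],[0,0,0,0,0,-0.4,1]]}}

```text
t: 9.32
tool_pos: [0.4639, 0.2228, 0.1296]
orientation: [-2.266, -2.173, -0.004]
force: [-0.8, -0.3, 0.9]
opening: 0.0117
```

```bash
python3 st.py
```

```text
t 9.32 pos [0.4639 0.2228 0.1296] yaw 87.6 zax [ 0.     0.004 -1.   ] F [-0.8 -0.3  0.9] M [-0.13  0.1   0.11] op 0.0117 q6 0.39
```

Request:
{"name": "arm_command", "arguments": {"rows": [[0,0,0,0,0,-0.1,1],[0,0,0,0,0,-0.25,1],[0,0,0,0,0,-0.25,1]]}}

```text
t: 9.57
tool_pos: [0.4639, 0.2231, 0.1296]
orientation: [-2.404, -2.019, -0.005]
force: [-1.2, 0.4, 0.8]
opening: 0.0132
```

```bash
python3 st.py
```

```text
t 9.57 pos [0.4639 0.2231 0.1296] yaw 80.1 zax [ 0.001  0.004 -1.   ] F [-1.2  0.4  0.8] M [ 0.09 -0.02  0.6 ] op 0.0132 q6 0.52
```

Request:
{"name": "arm_command", "arguments": {"rows": [[0,0,0,0,0,0,0.5],[0,0,0,0,0,0,0.5],[0,0,0,0,0,0,0.5],[0,0,0.05,0,0,0,0.5],[0,0,0.09,0,0,0.2,0.5],[0.03,0.02,0.13,0,0,0.45,0.5],[0.06,0.04,0.14,0,0,0.7,0.5],[0.09,0.05,0.15,0,0,0.95,0.5]]}}

```text
t: 10.23
tool_pos: [0.5377, 0.2649, 0.253]
orientation: [-1.846, -2.541, -0.012]
force: [0.7, 0.3, 0.3]
opening: 0.046
```

Request:
{"name": "arm_command", "arguments": {"rows": [[0,0,0,0,0,0.25,0.5],[0,0,0,0,0,0.5,0.5],[0,0,0,0,0,0.75,0.5],[0,0,0,0,0,1,0.5]]}}

```text
t: 10.57
tool_pos: [0.5379, 0.2649, 0.2527]
orientation: [-1.16, -2.917, -0.01]
force: [-0.4, 0.3, 0.3]
opening: 0.0464
```

Request:
{"name": "arm_command", "arguments": {"rows": [[0,0,0,0,0,0.25,0.5],[0,0,0,0,0,0.5,0.5],[0,0,0,0,0,0.75,0.5],[0,0,0,0,0,1,0.5]]}}

```text
t: 10.9
tool_pos: [0.5379, 0.2649, 0.2525]
orientation: [-0.402, -3.111, -0.009]
force: [0.0, -0.3, 0.3]
opening: 0.0468
```

Request:
{"name": "arm_command", "arguments": {"rows": [[0,0,0,0,0,0.25,0.5],[0,0,0,0,0,0.5,0.5],[0,0,0,0,0,0.75,0.5],[0,0,0,0,0,1,0.5],[0,0,0,0,0,1,0.5]]}}

```text
t: 11.32
tool_pos: [0.5379, 0.2648, 0.2523]
orientation: [0.43, -3.106, -0.007]
force: [1.0, 0.0, -0.5]
opening: 0.0465
```

```bash
python3 st.py
```

```text
t 11.32 pos [0.5379 0.2648 0.2523] yaw -164.2 zax [-0.007  0.003 -1.   ] F [ 1.   0.  -0.5] M [ 0.06 -0.13 -0.01] op 0.0465 q6 -1.48
```

Request:
{"name": "arm_command", "arguments": {"rows": [[0.0425,0.019,-0.01,0,0,0.24,0.55],[0.0425,0.019,-0.04,0,0,0.48,0.55],[0.0425,0.019,-0.06,0,0,0.72,0.55],[0.0425,0.019,-0.08,0,0,0.94,0.55],[0.0425,0.019,-0.12,0,0,0.94,0.55],[0.0425,0.019,-0.153,0,0,0.94,0.55],[0.0425,0.019,-0.153,0,0,0.94,0.55],[0.0425,0.019,-0.153,0,0,0.94,0.55]]}}

```text
t: 11.98
tool_pos: [0.5704, 0.2794, 0.128]
orientation: [1.173, -2.902, -0.004]
force: [-0.4, 0.7, 0.6]
opening: 0.0415
```

```bash
python3 -c "
from h import *
snap('wrist','w5');crop('w5',156,150,356,300,4,'w5c')"; python3 st.py
```

```text
t 12.03 pos [0.5719 0.28   0.1305] yaw -136.0 zax [-0.008 -0.    -1.   ] F [0.7 0.6 0.5] M [ 0.12 -0.19 -0.01] op 0.0421 q6 -1.97
```

View pics/w5c.png

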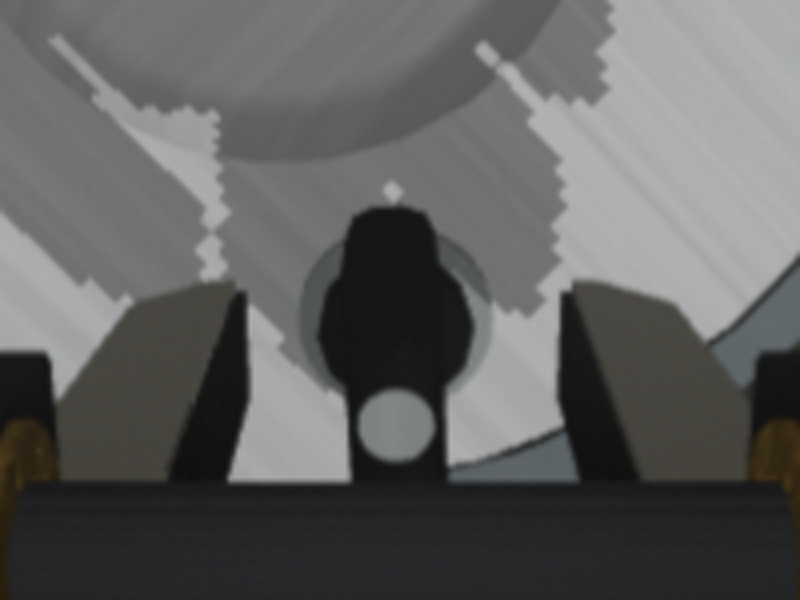

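Request:
{"name": "arm_command", "arguments": {"rows": [[0.001,-0.001,-0.0015,0,0,0,0.6],[0.001,-0.001,-0.0015,0,0,0,1],[0.001,-0.001,-0.0015,0,0,0,1],[0.001,-0.001,-0.0015,0,0,0,1],[0.001,-0.001,-0.0015,0,0,0,1],[0.001,-0.001,-0.0015,0,0,0,1],[0.001,-0.001,-0.0015,0,0,-0.15,1],[0.001,-0.001,-0.0015,0,0,-0.3,1],[0.001,-0.001,-0.0015,0,0,-0.5,1],[0.001,-0.001,-0.0015,0,0,-0.7,1],[0.001,-0.001,-0.0015,0,0,-0.9,1],[0.001,-0.001,-0.0015,0,0,-1,1]]}}

```text
t: 13.03
tool_pos: [0.5728, 0.2794, 0.1302]
orientation: [0.374, -3.113, -0.007]
force: [-1.9, -0.9, 3.0]
opening: 0.0117
```

Request:
{"name": "arm_command", "arguments": {"rows": [[0,0,0,0,0,-0.2,1],[0,0,0,0,0,-0.4,1],[0,0,0,0,0,-0.6,1],[0,0,0,0,0,-0.8,1],[0,0,0,0,0,-1,1],[0,0,0,0,0,-1,1]]}}

```text
t: 13.53
tool_pos: [0.5728, 0.2788, 0.1302]
orientation: [-0.453, -3.104, -0.008]
force: [1.5, -2.9, 0.8]
opening: 0.0118
```

Request:
{"name": "arm_command", "arguments": {"rows": [[0,0,0,0,0,-0.2,1],[0,0,0,0,0,-0.4,1],[0,0,0,0,0,-0.55,1],[0,0,0,0,0,-0.55,1]]}}

```text
t: 13.87
tool_pos: [0.5726, 0.2785, 0.1302]
orientation: [-0.894, -3.008, -0.008]
force: [-1.5, -2.4, 0.7]
opening: 0.0117
```

```bash
python3 st.py
```

```text
t 13.87 pos [0.5726 0.2785 0.1302] yaw 146.9 zax [-0.002  0.006 -1.   ] F [-1.5 -2.4  0.7] M [-0.5   0.11 -0.03] op 0.0117 q6 -0.63
```

Request:
{"name": "arm_command", "arguments": {"rows": [[0,0,0,0,0,-0.1,1],[0,0,0,0,0,-0.25,1],[0,0,0,0,0,-0.25,1]]}}

```text
t: 14.12
tool_pos: [0.5728, 0.2783, 0.1302]
orientation: [-1.086, -2.945, -0.008]
force: [-0.0, -2.5, 0.1]
opening: 0.013
```

```bash
python3 st.py
```

```text
t 14.12 pos [0.5728 0.2783 0.1302] yaw 139.5 zax [-0.001  0.006 -1.   ] F [-0.  -2.5  0.1] M [-0.39 -0.23  0.73] op 0.013 q6 -0.5
```

Request:
{"name": "arm_command", "arguments": {"rows": [[0,0,0,0,0,0,0.5],[0,0,0,0,0,0,0.5],[0,0,0,0,0,0,0.5],[0,0,0.05,0,0,0,0.5],[0,0,0.1,0,0,0,0.5],[-0.04,-0.05,0.15,0,0,0,0.5],[-0.08,-0.1,0.2,0,0,0,0.5],[-0.1,-0.12,0.23,0,0,0,0.5],[-0.1,-0.12,0.23,0,0,0,0.5]]}}

```text
t: 14.87
tool_pos: [0.4917, 0.1814, 0.3158]
orientation: [-1.083, -2.947, -0.009]
force: [-0.3, -0.8, 0.9]
opening: 0.0465
```

```bash
python3 -c "
from h import *
snap('wrist','w6');cv2.imwrite('pics/w6b.png',cv2.resize(cv2.imread('pics/w6.png')[:250],None,fx=1.56,fy=1.56,interpolation=cv2.INTER_CUBIC))"; python3 st.py
```

```text
t 14.92 pos [0.4916 0.1792 0.3226] yaw 139.6 zax [ 0.007  0.006 -1.   ] F [ 4.3 -0.4  5.7] M [ 0.02 -0.27 -0.06] op 0.046 q6 -0.62
```

View pics/w6b.png

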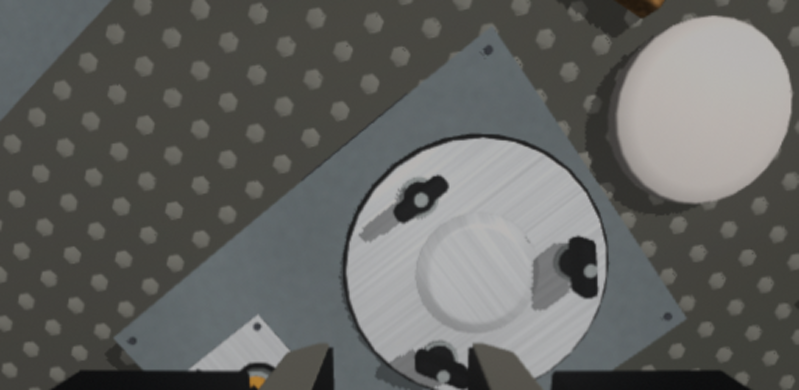

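```bash
python3 - <<'E'
from h import *
overlay('w6',[(.4640,.2236,87.5),(.5718,.2793,-32.5),(.5667,.1586,27.5)],215,75,400,255,4.2,'w6o')
E
```

```text
(no output)
```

View pics/w6o.png

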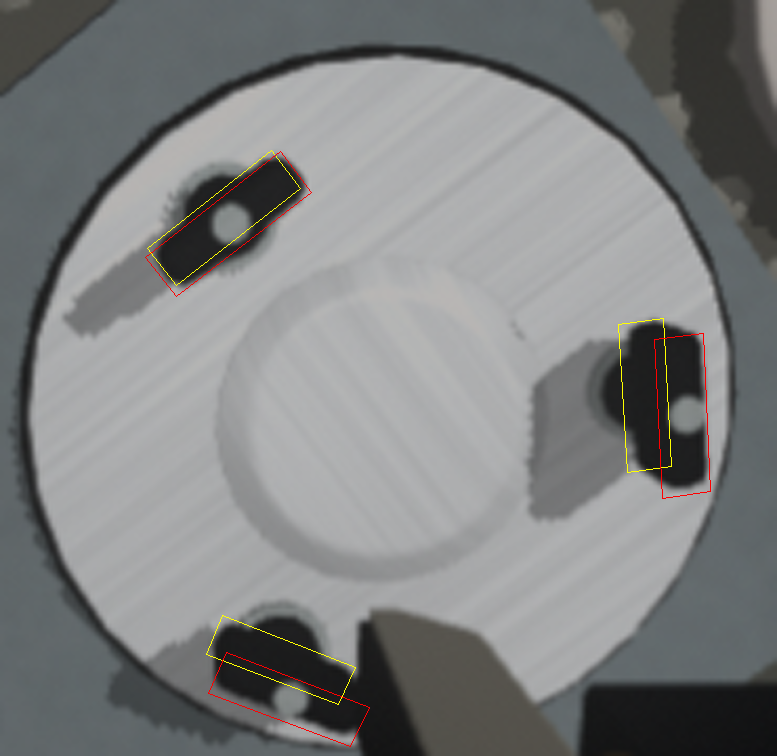

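Request:
{"name": "arm_command", "arguments": {"rows": [[0.006,-0.06,-0.03,0,0,0.25,0.5],[0.006,-0.12,-0.06,0,0,0.5,0.5],[0.006,-0.18,-0.1,0,0,0.75,0.5],[0.006,-0.18,-0.15,0,0,1,0.5],[0.006,-0.18,-0.15,0,0,1,0.5],[0.006,-0.18,-0.15,0,0,1,0.5],[0.006,-0.18,-0.15,0,0,1,0.5]]}}

```text
t: 15.5
tool_pos: [0.495, 0.0346, 0.2008]
orientation: [-0.288, -3.126, -0.014]
force: [-0.4, 0.3, 0.4]
opening: 0.0466
```

Request:
{"name": "arm_command", "arguments": {"rows": [[0,0,0,0,0,0.2,0.5],[0,0,0,0,0,0.27,0.5],[0,0,0,0,0,0.27,0.5],[0,0,0,0,0,0.27,0.5]]}}

```text
t: 15.83
tool_pos: [0.4962, 0.0356, 0.2027]
orientation: [0.068, 3.141, 0.014]
force: [0.9, -0.1, 0.9]
opening: 0.0465
```

```bash
python3 -c "
from h import *
c=snap('wrist','w7');crop('w7',156,100,356,250,4,'w7c')
print(proj(c,[[.4966,.0341,.102],[.496,.035,.102]]))"; python3 st.py
```

```text
[[251.91245394 195.47784343]
 [253.02069553 194.69252   ]]
t 15.88 pos [0.496  0.0355 0.2024] yaw 177.5 zax [ 0.     0.009 -1.   ] F [-1.  -0.8  0.1] M [ 0.07 -0.15  0.05] op 0.0464 q6 -1.57
```

View pics/w7c.png

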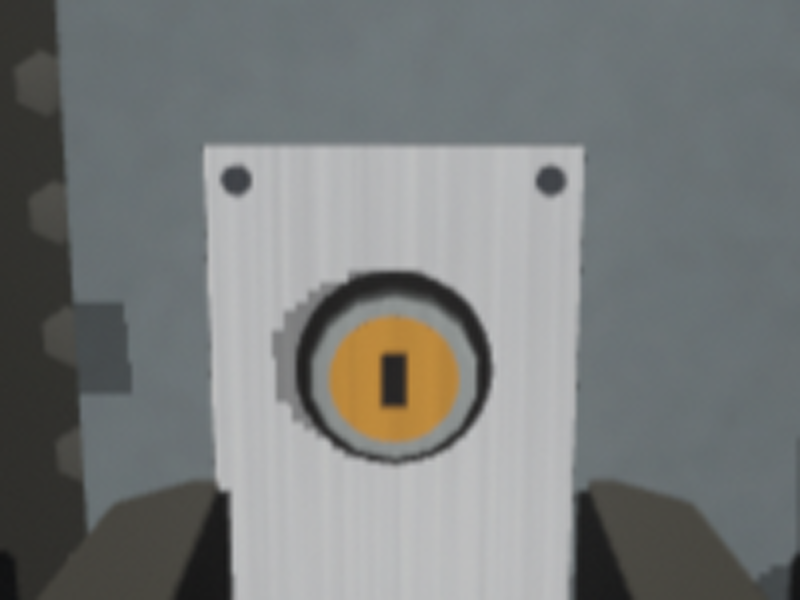

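```bash
python3 -c "
from h import *
c=load('w7'); print(onz(c,full([394,380],156,100,4),.102)); T=np.array(c['cam_to_world']);s=robot.read_state(); M=R.from_rotvec(s['orientation']).as_matrix(); print(M.T@(T[:3,3]-s['tool_pos'])); print(M.T@T[:3,:3])
c=load('w5');print('b dot',onz(c,full([396,425],156,150,4),.134)); c=load('w4');print('a dot',onz(c,full([393,405],156,150,4),.134)); c=load('w2');print('c dot',onz(c,full([428,425],156,150,4),.134))
"
```

```text
[0.4959839  0.03587022 0.102     ]
[ 0.06664222  0.00120577 -0.14968548]
[[ 9.46091389e-04  9.69775062e-01  2.43998841e-01]
 [ 9.99999549e-01 -9.38626227e-04 -1.46864037e-04]
 [ 8.65986314e-05  2.43998870e-01 -9.69775512e-01]]
b dot [0.57221113 0.28057088 0.134     ]
a dot [0.46467764 0.22436338 0.134     ]
c dot [0.5666947  0.15866893 0.134     ]
```

Request:
{"name": "arm_command", "arguments": {"rows": [[0.0,-0.02,0.06,0,0,0.2,0.55],[0.0425,-0.455,0.06,0,0,0.4,0.55],[0.0425,-0.455,0.06,0,0,0.6,0.55],[0.0425,-0.455,0.06,0,0,0.88,0.55],[0.0425,-0.455,0.06,0,0,0.88,0.55],[0.0425,-0.455,0.06,0,0,0.88,0.55],[0.0425,-0.455,0.06,0,0,0.88,0.55],[0.0425,-0.455,0.06,0,0,0.88,0.55],[0.0425,-0.455,0.06,0,0,0.88,0.55],[0.0425,-0.455,0.06,0,0,0.88,0.55],[0.0425,-0.455,0.06,0,0,0.88,0.55],[0.0425,-0.455,0.06,0,0,0.88,0.55]]}}

```text
t: 16.88
tool_pos: [0.5302, -0.3296, 0.2506]
orientation: [0.646, -3.073, -0.014]
force: [-0.1, 1.4, 0.7]
opening: 0.0419
```

```bash
python3 -c "
from h import *
c=snap('wrist','w8');crop('w8',100,50,400,270,2.6,'w8c')"; python3 st.py
```

```text
t 16.93 pos [ 0.5303 -0.3283  0.2507] yaw -156.2 zax [-0.004  0.009 -1.   ] F [ 0.6 -0.1 -0.5] M [ 0.07 -0.1   0.01] op 0.0418 q6 -2.63
```

View pics/w8c.png

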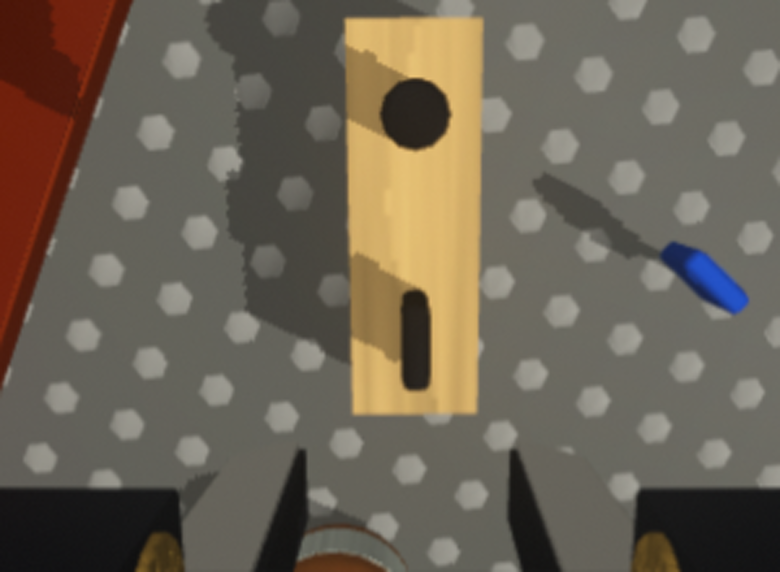

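```bash
python3 -c "
from h import *
c=load('w8')
for p in ([416,337],[416,342]): print(onz(c,full(p,100,50,2.6),.106))
overlay('w8',[(.5295,-.3245,23.9)],100,50,400,270,2.6,'w8o',z0=.07,h=(0,.036),L=.016,Wd=.005)"
```

```text
[ 0.5256482  -0.32586376  0.106     ]
[ 0.52729355 -0.32513375  0.106     ]
```

View pics/w8o.png

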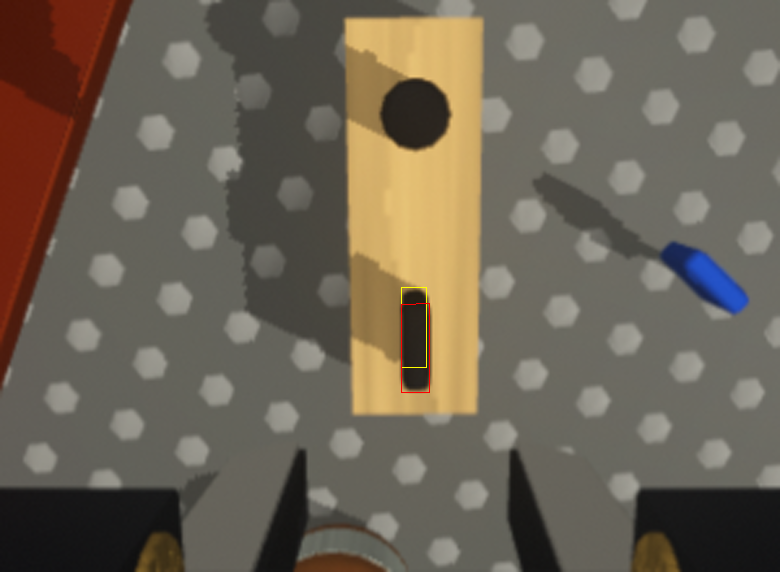

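Request:
{"name": "arm_command", "arguments": {"rows": [[-0.0014,0.0046,-0.05,-0.017,-0.008,0,0.55],[-0.0014,0.0046,-0.1,-0.017,-0.008,0,0.55],[-0.0014,0.0046,-0.145,-0.017,-0.008,0,0.55],[-0.0014,0.0046,-0.145,-0.017,-0.008,0,0.55],[-0.0014,0.0046,-0.145,-0.017,-0.008,0,0.55],[-0.0014,0.0046,-0.145,-0.017,-0.008,0,0.55]]}}

```text
t: 17.43
tool_pos: [0.5305, -0.3244, 0.1374]
orientation: [-0.65, 3.071, -0.004]
force: [0.3, 0.3, 0.8]
opening: 0.0417
```

```bash
python3 -c "
from h import *
c=snap('wrist','w9');crop('w9',156,100,356,250,4,'w9c')"; python3 st.py
```

```text
t 17.48 pos [ 0.5311 -0.3251  0.1384] yaw -156.1 zax [ 0.004 -0.003 -1.   ] F [ 0.7 -0.9  1.1] M [ 0.06 -0.12 -0.04] op 0.0417 q6 -2.62
```

View pics/w9c.png

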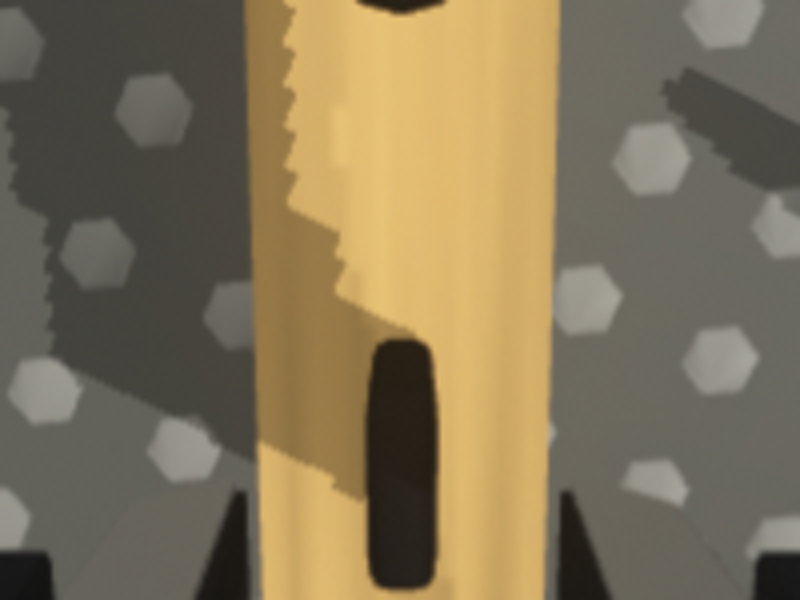

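```bash
python3 -c "
from h import *
c=load('w9')
a=onz(c,full([402,590],156,100,4),.106); d=np.array([np.cos(np.radians(203.9)),np.sin(np.radians(203.9)),0]); print(a, a+.016*d)
b=onz(c,full([402,338],156,100,4),.07);print(b-.016*d)"
```

```text
[ 0.54309412 -0.31811217  0.106     ] [ 0.52846606 -0.32459443  0.106     ]
[ 0.53040228 -0.32388132  0.07      ]
```

Request:
{"name": "arm_command", "arguments": {"rows": [[-0.002,-0.0007,-0.025,0,0,0,0.55],[-0.002,-0.0007,-0.045,0,0,0,0.55],[-0.002,-0.0007,-0.0565,0,0,0,0.55],[-0.002,-0.0007,-0.0565,0,0,0,0.55],[-0.002,-0.0007,-0.0565,0,0,0,0.55],[-0.002,-0.0007,-0.0565,0,0,0,1],[-0.002,-0.0007,-0.0565,0,0,0,1],[-0.002,-0.0007,-0.0565,0,0,0,1],[-0.002,-0.0007,-0.0565,0,0,0,1],[-0.002,-0.0007,-0.0565,0,0,0,1],[-0.002,-0.0007,-0.0565,0,0,0,1]], "grip_force": 45}}

```text
t: 18.4
tool_pos: [0.5296, -0.3257, 0.0936]
orientation: [-0.649, 3.07, -0.007]
force: [-0.7, 0.2, 1.2]
opening: 0.0098
```

```bash
python3 st.py
```

```text
t 18.4 pos [ 0.5296 -0.3257  0.0936] yaw -156.1 zax [ 0.005 -0.003 -1.   ] F [-0.7  0.2  1.2] M [ 0.17 -0.07 -0.02] op 0.0098 q6 -2.62
```

Request:
{"name": "arm_command", "arguments": {"rows": [[0,0,0.01,0,0,0,1],[0,0,0.025,0,0,0,1],[0,0,0.045,0,0,0,1],[0,0,0.07,0,0,0,1],[0,0,0.11,0,0,0,1],[0,0,0.15,0,0,0,1],[0,0,0.15,0,0,0,1]]}}

```text
t: 18.98
tool_pos: [0.5326, -0.3279, 0.2235]
orientation: [-0.647, 3.061, -0.021]
force: [1.2, 0.4, 0.8]
opening: 0.0097
```

```bash
python3 -c "
from h import *
c=snap('scene','s10');crop('s10',20,170,240,340,3.5,'s10c')
c=snap('wrist','w10');crop('w10',156,100,356,250,4,'w10c')"; python3 st.py
```

```text
t 19.08 pos [ 0.5309 -0.3267  0.2172] yaw -156.1 zax [ 0.009 -0.007 -1.   ] F [ 0.6  0.5 -0.3] M [ 0.09 -0.1  -0.  ] op 0.0099 q6 -2.62
```

View pics/s10c.png

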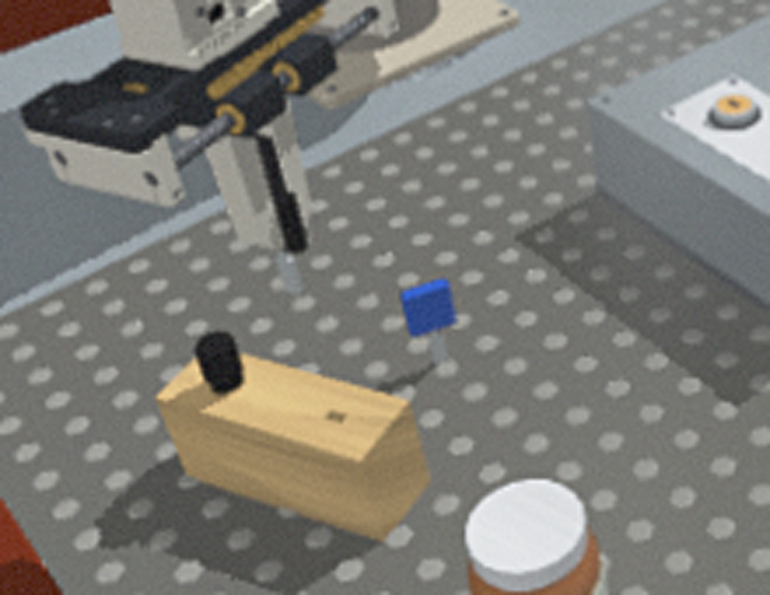

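View pics/w10c.png

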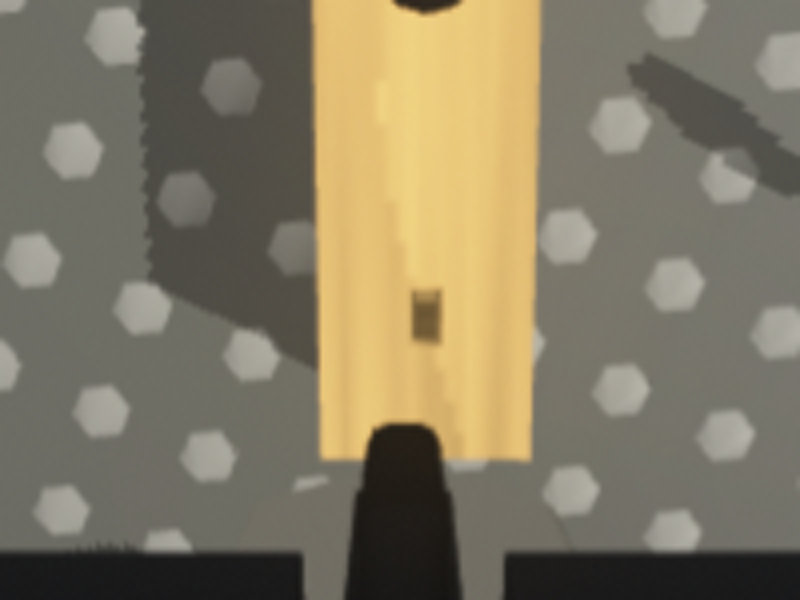

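```bash
python3 -c "
from h import *
c=load('w10'); m=onz(c,full([427,316],156,100,4),.07); print(m)
k=np.array([.5296,-.3257,.07]); a=np.radians(203.9); X=np.array([np.cos(a),np.sin(a),0]); Y=np.array([np.sin(a),-np.cos(a),0])
print('bias tool x,y', (m-k)@X,(m-k)@Y)"
```

```text
[ 0.52946542 -0.32381111  0.07      ]
bias tool x,y -0.0006422300512195338 0.0017814528569169408
```

Request:
{"name": "arm_command", "arguments": {"rows": [[-0.0445,0.45,-0.005,0.01,0.015,-0.15,1],[-0.0445,0.45,-0.01,0.01,0.015,-0.3,1],[-0.0445,0.45,-0.02,0.01,0.015,-0.45,1],[-0.0445,0.45,-0.02,0.01,0.015,-0.6,1],[-0.0445,0.45,-0.02,0.01,0.015,-0.75,1],[-0.0445,0.45,-0.02,0.01,0.015,-0.88,1],[-0.0445,0.45,-0.02,0.01,0.015,-0.88,1],[-0.0445,0.45,-0.02,0.01,0.015,-0.88,1],[-0.0445,0.45,-0.02,0.01,0.015,-0.88,1],[-0.0445,0.45,-0.02,0.01,0.015,-0.88,1],[-0.0445,0.45,-0.02,0.01,0.015,-0.88,1],[-0.0445,0.45,-0.02,0.01,0.015,-0.88,1]]}}

```text
t: 20.08
tool_pos: [0.4949, 0.033, 0.2005]
orientation: [-0.068, -3.139, 0.006]
force: [-0.7, 0.1, -0.8]
opening: 0.01
```

```bash
python3 st.py
```

```text
t 20.08 pos [0.4949 0.033  0.2005] yaw 177.5 zax [-0.002 -0.004 -1.   ] F [-0.7  0.1 -0.8] M [ 0.08 -0.18  0.04] op 0.01 q6 -1.56
```

Request:
{"name": "arm_command", "arguments": {"rows": [[0.0005,0.0014,-0.02,0.007,-0.004,0,1],[0.0005,0.0014,-0.04,0.007,-0.004,0,1],[0.0005,0.0014,-0.047,0.007,-0.004,0,1],[0.0005,0.0014,-0.047,0.007,-0.004,0,1],[0.0005,0.0014,-0.047,0.007,-0.004,0,1]]}}

```text
t: 20.5
tool_pos: [0.4951, 0.0332, 0.1628]
orientation: [-0.07, -3.14, 0.0]
force: [-0.1, 0.4, -0.2]
opening: 0.0097
```

```bash
python3 -c "
from h import *
c=snap('wrist','w11');crop('w11',156,100,356,250,4,'w11c')
c=snap('scene','s11');crop('s11',180,140,300,240,6.5,'s11c')
c=snap('top','t11');crop('t11',220,160,300,230,9,'t11c')"; python3 st.py
```

```text
t 20.65 pos [0.496  0.0337 0.164 ] yaw 177.5 zax [ 0.001 -0.    -1.   ] F [-1.5 -0.1 -0.2] M [ 0.07 -0.13 -0.01] op 0.0097 q6 -1.56
```

View pics/w11c.png

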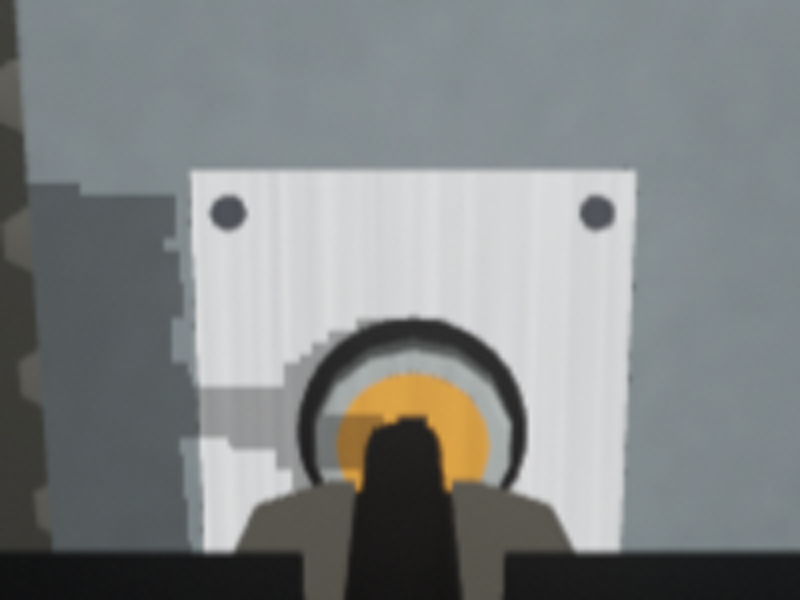

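View pics/s11c.png

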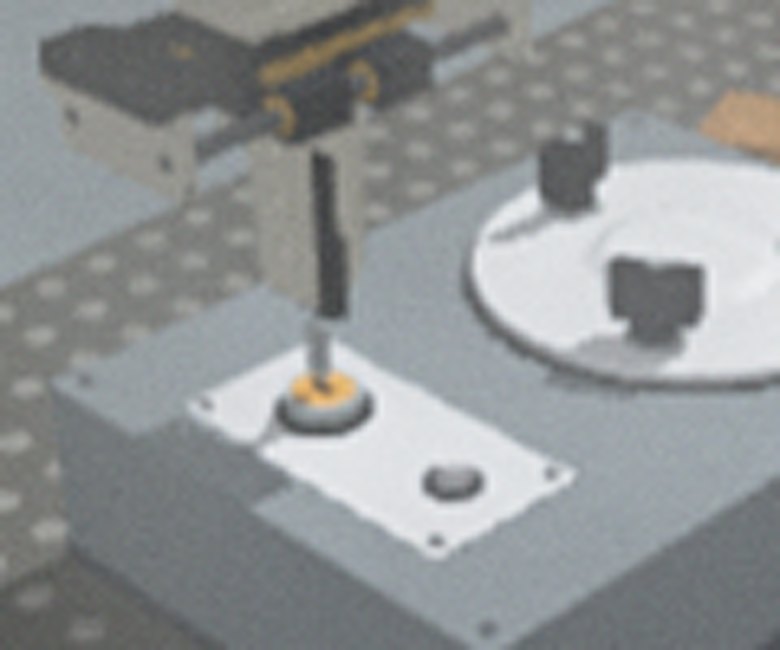

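View pics/t11c.png

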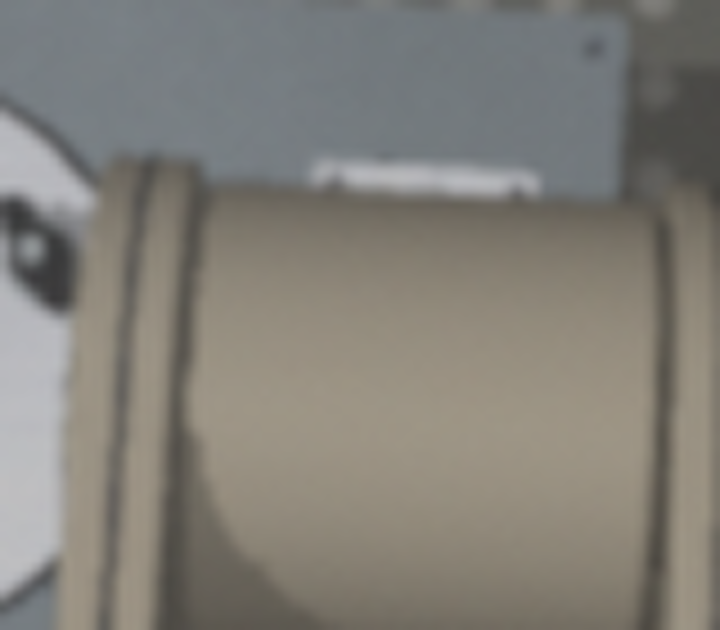

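```bash
python3 -c "
from h import *
crop('s11',215,175,250,212,18,'s11z')
c=load('s11'); 
for P in ([.4957,.0342,.102],[.496,.0337,.1404],[.496,.0337,.1084]): print(((proj(c,[P])[0]-[215,175]+.5)*18))"
```

```text
[263.15471731 449.30833515]
[248.4658341  223.47597929]
[259.86479094 414.07445827]
```

View pics/s11z.png

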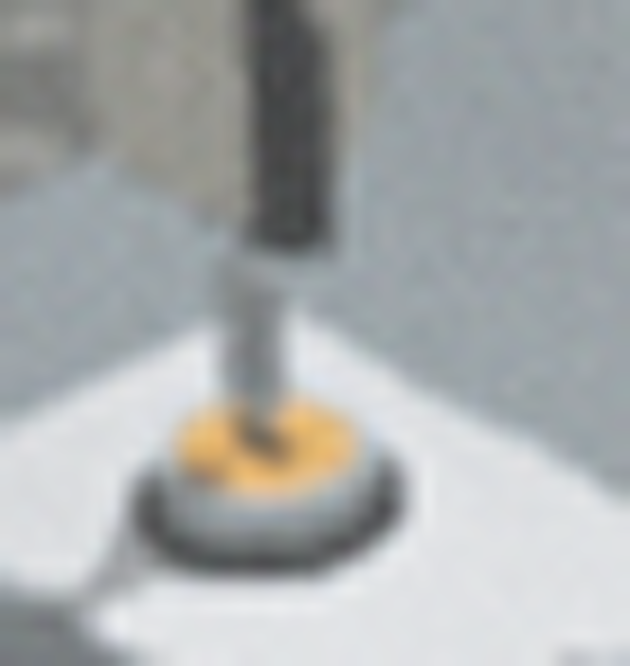

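Request:
{"name": "arm_command", "arguments": {"rows": [[0,0.0011,-0.004,0,0,0,1],[0,0.0011,-0.008,0,0,0,1],[0,0.0011,-0.01,0,0,0,1],[0,0.0011,-0.012,0,0,0,1],[0,0.0011,-0.012,0,0,0,1]]}}

```text
t: 21.07
tool_pos: [0.4956, 0.0347, 0.1539]
orientation: [0.069, 3.14, -0.0]
force: [0.1, -0.1, -0.2]
opening: 0.0099
```

```bash
python3 st.py
```

```text
t 21.07 pos [0.4956 0.0347 0.1539] yaw 177.5 zax [ 0.001 -0.    -1.   ] F [ 0.1 -0.1 -0.2] M [ 0.05 -0.16  0.04] op 0.0099 q6 -1.56
```

Request:
{"name": "arm_command", "arguments": {"rows": [[0,0,-0.003,0,0,0,1],[0,0,-0.005,0,0,0,1],[0,0,-0.0065,0,0,0,1],[0,0,-0.0065,0,0,0,1]]}}

```text
t: 21.4
tool_pos: [0.4954, 0.0347, 0.1483]
orientation: [-0.069, -3.141, 0.0]
force: [-0.3, -0.3, -0.9]
opening: 0.0098
```

```bash
python3 st.py
```

```text
t 21.4 pos [0.4954 0.0347 0.1483] yaw 177.5 zax [-0. -0. -1.] F [-0.3 -0.3 -0.9] M [ 0.06 -0.15 -0.04] op 0.0098 q6 -1.56
```

Request:
{"name": "arm_command", "arguments": {"rows": [[0,-0.0012,-0.003,0.05,0,0,1],[0,-0.0024,-0.005,0.1,0,0,1],[0,-0.0024,-0.008,0.1,0,0,1],[0,-0.0012,-0.009,0.05,0,0,1],[0,0.0012,-0.009,-0.05,0,0,1],[0,0.0022,-0.01,-0.1,0,0,1],[0,0.0022,-0.01,-0.1,0,0,1]]}}

```text
t: 21.98
tool_pos: [0.4956, 0.0372, 0.1405]
orientation: [0.066, 3.138, -0.085]
force: [1.1, -1.9, -0.4]
opening: 0.0097
```

```bash
python3 st.py
```

```text
t 21.98 pos [0.4956 0.0372 0.1405] yaw 177.6 zax [ 0.001 -0.054 -0.999] F [ 1.1 -1.9 -0.4] M [-0.3  -0.28  0.05] op 0.0097 q6 -1.5
```

Request:
{"name": "arm_command", "arguments": {"rows": [[0,0,-0.003,0,0,0,1],[0,0,-0.006,0,0,0,1],[0,-0.0015,-0.008,0.05,0,0,1],[0,-0.003,-0.009,0.1,0,0,1],[0,-0.0042,-0.01,0.15,0,0,1],[0,-0.0055,-0.011,0.2,0,0,1],[0,-0.0042,-0.012,0.15,0,0,1],[0,-0.003,-0.013,0.1,0,0,1],[0,-0.003,-0.013,0.1,0,0,1]]}}

```text
t: 22.73
tool_pos: [0.4956, 0.0348, 0.1298]
orientation: [0.067, 3.14, -0.003]
force: [2.0, -1.4, -0.6]
opening: 0.0095
```

```bash
python3 st.py; python3 -c "
from h import *
c=snap('scene','s12');crop('s12',180,140,300,240,6.5,'s12c')"
```

```text
t 22.73 pos [0.4956 0.0348 0.1298] yaw 177.6 zax [ 0.001 -0.002 -1.   ] F [ 2.  -1.4 -0.6] M [-0.18 -0.44  0.02] op 0.0095 q6 -1.56
```

View pics/s12c.png

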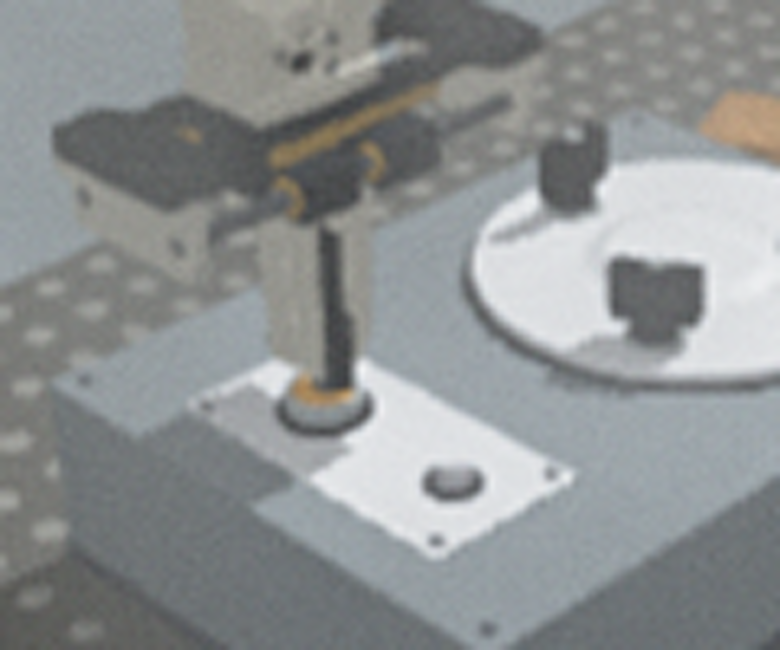

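Request:
{"name": "arm_command", "arguments": {"rows": [[0,0,-0.002,0.03,0,0,1],[0,0,-0.004,-0.03,0,0,1],[0,0,-0.006,0,0,0,1],[0,0,-0.007,0,0,0,1],[0,0,-0.007,0,0,0,1],[0,0,-0.007,0,0,0,1]]}}

```text
t: 23.28
tool_pos: [0.4959, 0.0347, 0.1254]
orientation: [0.066, 3.14, 0.002]
force: [-5.6, 1.4, 12.2]
opening: 0.01
```

```bash
python3 st.py
```

```text
t 23.28 pos [0.4959 0.0347 0.1254] yaw 177.6 zax [ 0.001  0.001 -1.   ] F [-5.6  1.4 12.2] M [ 0.25  0.7  -0.  ] op 0.01 q6 -1.56
```

Request:
{"name": "arm_command", "arguments": {"rows": [[0,0,-0.0008,0,0,-0.15,1],[0,0,-0.0008,0,0,-0.3,1],[0,0,-0.0008,0,0,-0.45,1],[0,0,-0.0008,0,0,-0.6,1],[0,0,-0.0008,0,0,-0.75,1],[0,0,-0.0008,0,0,-0.9,1],[0,0,-0.0008,0,0,-1,1],[0,0,-0.0008,0,0,-1,1]], "grip_force": 55}}

```text
t: 23.95
tool_pos: [0.4961, 0.0343, 0.1254]
orientation: [0.882, 3.014, 0.005]
force: [-2.1, 0.4, 7.0]
opening: 0.0097
```

```bash
python3 st.py
```

```text
t 23.95 pos [0.4961 0.0343 0.1254] yaw 147.4 zax [ 0.002  0.002 -1.   ] F [-2.1  0.4  7. ] M [-0.04  0.36  0.02] op 0.0097 q6 -1.04
```

Request:
{"name": "arm_command", "arguments": {"rows": [[0,0,-0.0008,0,0,-0.15,1],[0,0,-0.0008,0,0,-0.3,1],[0,0,-0.0008,0,0,-0.45,1],[0,0,-0.0008,0,0,-0.6,1],[0,0,-0.0008,0,0,-0.75,1],[0,0,-0.0008,0,0,-0.9,1],[0,0,-0.0008,0,0,-1,1],[0,0,-0.0008,0,0,-1,1]]}}

```text
t: 24.62
tool_pos: [0.4959, 0.0341, 0.1255]
orientation: [1.637, 2.681, 0.006]
force: [-3.6, 0.3, 10.0]
opening: 0.0095
```

```bash
python3 st.py
```

```text
t 24.62 pos [0.4959 0.0341 0.1255] yaw 117.2 zax [ 0.003  0.003 -1.   ] F [-3.6  0.3 10. ] M [-0.11  0.77  0.11] op 0.0095 q6 -0.51
```

Request:
{"name": "arm_command", "arguments": {"rows": [[0,0,-0.0008,0,0,-0.15,1],[0,0,-0.0008,0,0,-0.3,1],[0,0,-0.0008,0,0,-0.45,1],[0,0,-0.0008,0,0,-0.6,1],[0,0,-0.0008,0,0,-0.75,1],[0,0,-0.0008,0,0,-0.9,1],[0,0,-0.0008,0,0,-1,1],[0,0,-0.0008,0,0,-1,1]]}}

```text
t: 25.28
tool_pos: [0.4956, 0.0339, 0.1255]
orientation: [-2.278, -2.162, -0.007]
force: [-5.6, 0.9, 10.7]
opening: 0.0095
```

```bash
python3 st.py
```

```text
t 25.28 pos [0.4956 0.0339 0.1255] yaw 87.0 zax [ 0.003  0.004 -1.   ] F [-5.6  0.9 10.7] M [0.01 1.01 0.11] op 0.0095 q6 0.01
```

Request:
{"name": "arm_command", "arguments": {"rows": [[0,0,-0.0008,0,0,-0.1,1],[0,0,-0.0008,0,0,-0.2,1],[0,0,-0.0008,0,0,-0.2,1]]}}

```text
t: 25.53
tool_pos: [0.4955, 0.0339, 0.1255]
orientation: [-2.39, -2.035, -0.01]
force: [-3.4, 0.9, 8.3]
opening: 0.0099
```

```bash
python3 st.py
```

```text
t 25.53 pos [0.4955 0.0339 0.1255] yaw 80.8 zax [ 0.003  0.006 -1.   ] F [-3.4  0.9  8.3] M [0.04 0.73 0.18] op 0.0099 q6 0.12
```

Request:
{"name": "arm_command", "arguments": {"rows": [[0,0,-0.0008,0,0,-0.1,1],[0,0,-0.0008,0,0,-0.15,1],[0,0,-0.0008,0,0,-0.15,1]]}}

```text
t: 25.78
tool_pos: [0.4955, 0.0338, 0.1255]
orientation: [-2.468, -1.937, -0.012]
force: [-3.8, 0.6, 8.1]
opening: 0.0096
```

```bash
python3 st.py
```

```text
t 25.78 pos [0.4955 0.0338 0.1255] yaw 76.2 zax [ 0.004  0.008 -1.   ] F [-3.8  0.6  8.1] M [0.01 0.68 0.2 ] op 0.0096 q6 0.2
```

Torque still rising gently (spring); carry on in small steps until the stop shows.

Request:
{"name": "arm_command", "arguments": {"rows": [[0,0,-0.0008,0,0,-0.05,1],[0,0,-0.0008,0,0,-0.1,1],[0,0,-0.0008,0,0,-0.1,1]]}}

```text
t: 26.03
tool_pos: [0.4954, 0.0338, 0.1255]
orientation: [-2.518, -1.869, -0.014]
force: [-3.1, 1.0, 8.0]
opening: 0.0096
```

```bash
python3 st.py; python3 -c "
from h import *
c=snap('wrist','w13');crop('w13',156,150,356,300,4,'w13c')
c=snap('scene','s13');crop('s13',180,140,300,240,6.5,'s13c')"
```

```text
t 26.03 pos [0.4954 0.0338 0.1255] yaw 73.2 zax [ 0.004  0.01  -1.   ] F [-3.1  1.   8. ] M [0.08 0.69 0.32] op 0.0096 q6 0.25
```

View pics/w13c.png

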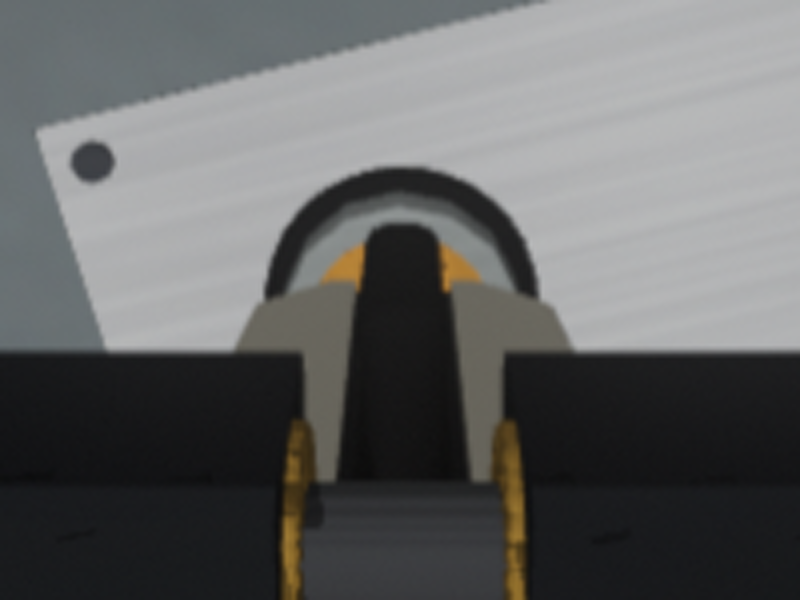

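View pics/s13c.png

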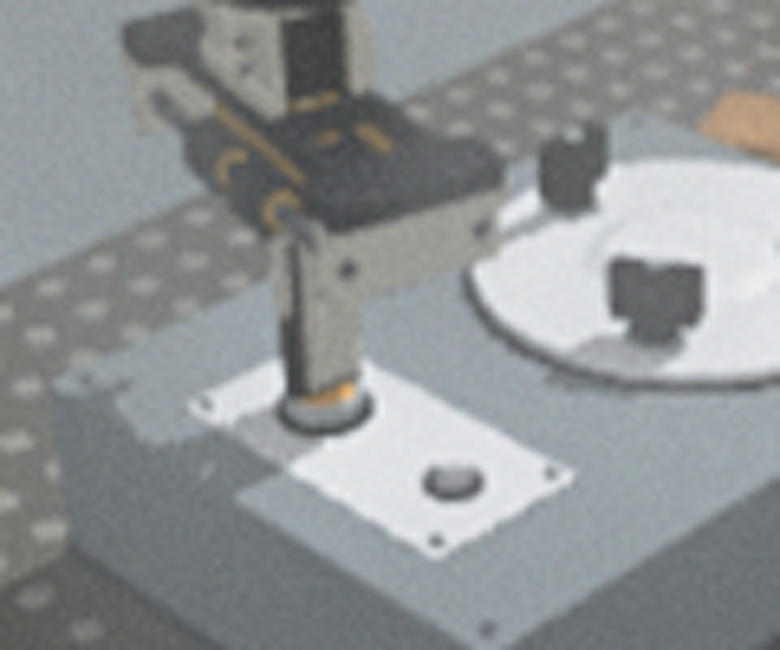

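Request:
{"name": "arm_command", "arguments": {"rows": [[0,0,-0.0008,0,0,-0.06,1],[0,0,-0.0008,0,0,-0.12,1],[0,0,-0.0008,0,0,-0.12,1],[0,0,-0.0008,0,0,-0.12,1]]}}

```text
t: 26.47
tool_pos: [0.4954, 0.0339, 0.1255]
orientation: [-2.572, -1.791, -0.017]
force: [-3.1, 1.4, 7.5]
opening: 0.0094
```

```bash
python3 st.py;  python3 -c "
from h import *
c=snap('wrist','w14');crop('w14',156,150,356,300,4,'w14c')"
```

```text
t 26.47 pos [0.4954 0.0339 0.1255] yaw 69.7 zax [ 0.004  0.013 -1.   ] F [-3.1  1.4  7.5] M [0.19 0.7  0.4 ] op 0.0094 q6 0.31
```

View pics/w14c.png

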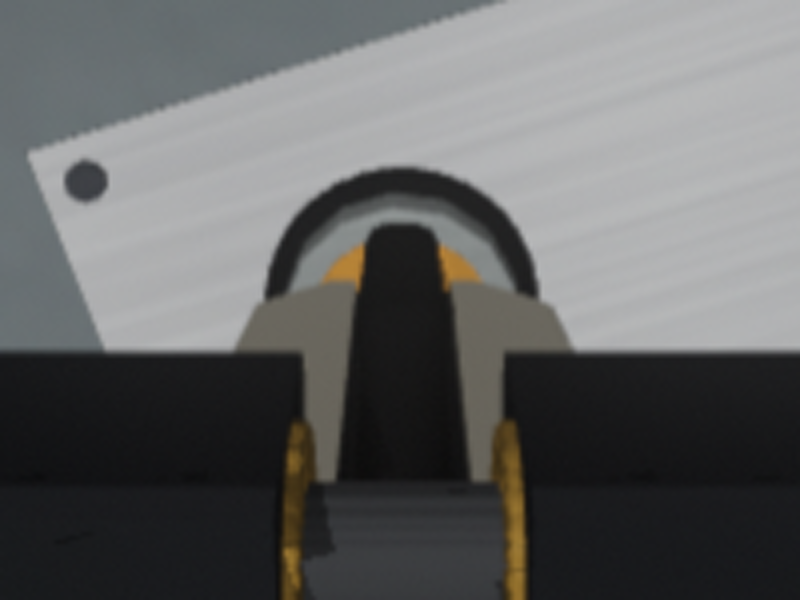

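Request:
{"name": "arm_command", "arguments": {"rows": [[0,0,-0.0008,0,0,-0.05,1],[0,0,-0.0008,0,0,-0.05,1],[0,0,-0.0008,0,0,-0.05,1],[0,0,-0.0008,0,0,-0.05,1]]}}

```text
t: 26.85
tool_pos: [0.4954, 0.0339, 0.1255]
orientation: [-2.593, -1.757, -0.019]
force: [-2.5, 1.8, 7.6]
opening: 0.0098
```

```bash
python3 st.py;  python3 -c "
from h import *
c=snap('scene','s15');snap('top','t15')"; python3 st.py
```

```text
t 26.85 pos [0.4954 0.0339 0.1255] yaw 68.2 zax [ 0.005  0.015 -1.   ] F [-2.5  1.8  7.6] M [0.12 0.68 0.51] op 0.0098 q6 0.33
t 26.95 pos [0.4954 0.0339 0.1255] yaw 68.2 zax [ 0.005  0.015 -1.   ] F [-2.4  1.   7.7] M [0.06 0.65 0.44] op 0.0094 q6 0.33
```

View pics/s15.png

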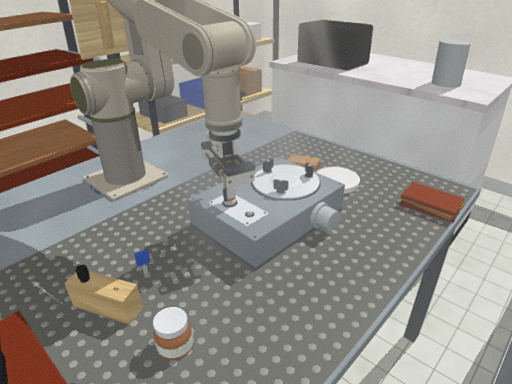

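View pics/t15.png

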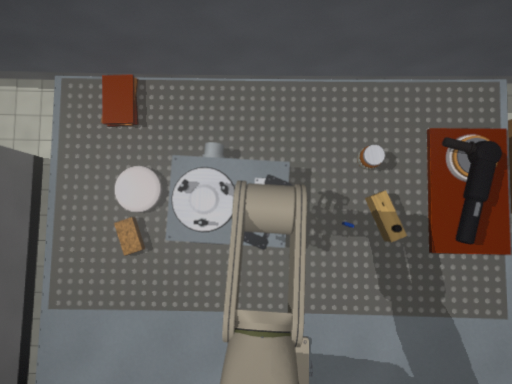

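```bash
python3 -c "
from h import *
print(ticket.close_job())"; python3 st.py
```

```text
the job is handed in; nothing more can be done
None
the job is handed in; nothing more can be done
```

I turned all three wing bolts to their end stops, then moved the oblong-headed key from the block into the switch. I handed the job in at about 27 s with the arm still holding the key turned.

- **Wing bolts:** I did them in the order c, a, b. Each showed a clear torque rise (0.6–0.7 N m) at its end angle. In the wrist picture taken afterwards, all three wings lay square to the lid's radius.
- **Key home:** I rocked the key past both pins. It seated with 12 N upward on the tool at a tool height of 125.4 mm, against 125.6 mm expected for fully home. About 8 N of push remained at the end.
- **Key turn:** I turned the tool about 109° in all: 90° plus the key's play and some give in the grip. The wrist torque settled at about 0.44–0.5 N m, well above the spring's 0.16 N m at the stop. The stop showed as a gradual rise rather than a sharp one, and I could not see the plug's own angle, so this check is indirect. The lamp looked no different in the pictures.
- **Other things on the bench:** in the last scene and top pictures, the round-headed key, blue key, jar, pad and cork block were where they started.

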